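Unload, temperature-check and log the gingerbreads

ROBOT

A 6-joint arm with a two-finger parallel gripper is mounted at the origin on the work surface. World frame = base frame: x ahead of the robot, y to its left, z up, the work surface at z = 0. Lengths are in m, angles in degrees, forces in N, time in s.
With the tool pointing down it reaches from about 0.35 to 0.875 m from the base axis. Payload 15.5 kg.
Tool frame: the origin (TCP) lies between the finger pads; the fingertips stand robot.tip_extent ahead of it and the grasp point (between the pads) lies 11 mm behind it (robot.tip_extent is the distance from the TCP to the fingertips, in m); x points along the fingers, y is the direction in which the jaws open and shut, and the axes are right-handed (so a half turn about x gives the same grasp; the last joint's range is limited). The gripper opens to 85 mm and grips with 20 to 120 N. Pads are 22 mm wide; open, the fingers measure 114 mm over their backs; the gripper's body (76 mm by 85 mm) begins 54 mm behind the grasp point. The pads swing forward as they close: fully open they stand 13 mm farther back than shut.
Start: joints at [65.518, 28.281, 77.091, -0, 74.628, -5.472], TCP at [0.204, 0.591, 0.239] pointing down, gripper open.
Joint ranges: [-166.48, 166.48], [-47.26, 123.95], [12.59, 153.08], [-70.14, 250.14], [6.76, 159.57], [-176.63, 176.63]. Speed limits (degrees/s): [108.29, 108.29, 147.25, 172.46, 172.46, 172.46].

INTERFACE

Orientations are given as [roll, pitch, yaw] about the fixed x, y, z axes, in that order (R = Rz(yaw) Ry(pitch) Rx(roll)).
In Python, from rig import robot gives the robot as it stands.
- The arm moves only by the tool jog_arm, never from a script. Its argument "rows" is a list that holds one entry, the list of rows, each a list of 5 numbers: the gripper's target within -1 to 1 (shut at 1, half-way at 0, fully open at -1), then the shift along the tool's x, y, z in cm, then the turn about the tool's x in degrees. In form: [[[gripper, tx, ty, tz, spin], ...]]. A call has 1 to 20 rows; each row shifts and turns the commanded pose from where the row before left it, along the tool's axes as they then stand; what a row does not reach is not made up. A row lasts 1/8 s, in which the tool goes at most 62.5 mm and 10.7 degrees, less where a joint would pass 70% of its speed; a pose out of reach is approached as far as the arm can. A call is refused whole if a number of a shift passes 6.25 or a number of a turn 10.7, either way. A call with a gripper value outside its range is refused whole. The fingers move at their own pace and stop on an object; "squeeze" is the grip in N (left out, the last holds). Time passes only in rows, so rows that do not move let the fingers close. It gives the time, the measured TCP pose, the force and the opening at its end, in the units of the state.
- robot.sense(): the state, without advancing time (a new reading comes with each control period).
- robot.get_image(name): name is "side" or "top" or "wrist"; returns (picture, depth): 420x560x3 uint8, red, green, blue; 420x560 float32, m along the optical axis (not along the pixel's ray), 0 where there is no reading.
- robot.camera_params(name): a dict with "fov_y" (degrees; the focal length in pixels is half the picture's height over the tangent of half this angle, whatever the lens; pixels are square), "cx", "cy" (the principal point, pixels), "R" (3x3) and "t" (3): a world point X has camera coordinates R X + t. Camera axes: x right, y down, z forward; pixel columns grow to the right and rows downward; lengths in m; the calibration is good to about 2 mm. A picture is of the moment at which its call begins: read the wrist's pose just before it. camera_params takes no time and is no camera call; for the wrist camera it gives the pose at the moment of the call.
- robot.sign_off(): hands the job in, once; it reports no verdict.
The state is a dict: "time_s": time; "qpos": joint angles; "joint_vel": joint speeds; "joint_torque": joint torques, N m; "ee_pos": TCP position; "ee_rot": TCP orientation; "wrist_force": force on the tool from outside, world axes, zero at the start; "wrist_torque": the same for the moment, N m; "opening": finger opening in m.
Only numpy, scipy, OpenCV 4.12 (cv2) and the standard library are available. Lean on these libraries where they do the work, as an engineer would, in place of code of your own. Each camera call takes 0.05 s, during which the arm holds its last target.

TASK

Move every gingerbread from the baking sheet to the wire cooling rack, laid flat and not overlapping. Then take the thermometer wand from its white rest and check each one on the rack in the order heart, round, square, bar (skip any shape that is not there), holding the window under the wand's head 5 to 10 cm straight above the middle of the gingerbread, aimed at it, and steady on that spot for a full two seconds. Finally lay the wand back in its rest the way it lay, press the logger's button fully down and let it come up again; leave the saucepan, brush, sugar jar and rolling pin where they are.

Things in the scene. Friction and masses are not known exactly. Their poses are not given: they have to be found in the camera images.
- heart_centre (a point): Brown iced gingerbread heart, 24 mm thick, 60 g, 62 mm from point (-x) to lobes (+x), 68 mm wide: a 40 mm square turned 45 degrees about this point (half-way up) plus two 40 mm discs centred 14 mm along +x and 14 mm along +y or -y. Good grasp: along 45 (or -45) degrees from +x, from straight side to opposite disc, 60 mm wide, its middle 10 mm from this point towards the disc. None if absent.
- round_centre (a point): Gingerbread, plain brown with thin white icing, 24 mm thick, lying flat. Round disc, diameter 64 mm, mass about 70 g. This point is its centre, half-way up. None if absent.
- square_centre (a point): Gingerbread, plain brown with thin white icing, 24 mm thick, lying flat. Square, 58 by 58 mm with sides along its x and y, mass about 70 g. This point is its centre, half-way up. None if absent.
- bar_centre (a point): Gingerbread, plain brown with thin white icing, 24 mm thick, lying flat. Oblong bar, 100 mm along its x, 44 mm along its y, mass about 90 g. This point is its centre, half-way up. None if absent.
- sheet: Fixed flat dark baking sheet, 280 by 280 mm, no rim, with parchment; its top is 4 mm above the table. Origin at the centre of its underside. The gingerbreads start on it, about 120 mm apart. It lies left or right of the rest, with the rack on the other side.
- rack_floor (a point): Centre of the floor (on the wires, 12 mm above the table) of the fixed square wire cooling rack. The flat floor bears things anywhere; 260 by 260 mm inside, sides along x and y, steel rim 6 mm wide rising 8 mm above the floor. Four gingerbreads fit in two rows of two, 120 mm apart.
- wand_grip (a point): Loose thermometer wand, 160 g: dark handle 32 mm wide (y), 28 mm high, from 80 mm behind (-x) to 30 mm ahead (+x) of this point, its mid-section, near the centre of mass: grip here across y. From 30 to 85 mm ahead is the grey head, 52 mm wide, top 18 mm above this point. It lies level on a window collar under the head and a foot under the tail, 22 mm below this point. z is up in its rest.
- wand_window (a point): Centre of the round measuring window (collar 38 mm across) under the wand's head, 58 mm ahead (+x) and 22 mm below the wand's grip point. Axes as the wand; it looks along -z.
- rest_grip (a point): Where the wand's grip point belongs in its fixed white rest (the wand starts there): 34 mm above the table, x towards the head end. The rest is a plate 190 by 76 mm, 12 mm high, with cheeks 18 mm high above it along both sides of the head (6 mm clear each side) and a stop 12 mm high 6 mm beyond the head.
- rest_window (a point): Where the wand's window belongs in the rest: 58 mm ahead (+x) of the rest's grip point, on the plate, 12 mm above the table.
- log_button_top (a point): Centre of the top of the push button (34 mm diameter, grey, in a black housing) on the fixed steel logger box (74 by 120 mm, 50 mm high, beyond the rest); it is pressed straight down.
- log_button (a joint): Travel of the push button: 0 up, 0.008 m fully down; its spring takes 5 N when fully down and brings it back up.
- saucepan: Bystander: steel saucepan, 156 mm across, 95 mm high, long handle, right-hand side of the bench. Origin under its centre.
- brush: Bystander: glazing brush, 210 mm long, wooden handle, far left. Origin under its middle.
- sugar_jar: Bystander: clear sugar jar, 84 mm across, 130 mm high, left-hand side. Origin under its centre.
- rolling_pin: Bystander: wooden rolling pin, 310 mm long, 48 mm thick, beyond the logger. Origin under its middle.
Not all that is in view belongs to the job. Leave any black or green look-alike of the part that bears heart_centre alone. What is shaped like the part that bears round_centre but green is not meant.

How it is judged:
By the outcome, as a careful person would: the job done as asked, in the order asked, and still so for the second after the job is handed in, with the robot touching nothing.
Of heart, round, square, bar only 3 to 4 are there at a start; the rules pass over those that are not, and their reading is None.
At some moment in a run one of heart, round, square, bar may be knocked a few centimetres aside while the robot is not near it.
Once in a run the grip may slacken for a moment while it holds something.
It also fails if it takes over 210 s, if anything falls off the work surface, if the arm or the gripper's body presses on something with over 40 N, if the wrist force passes 120 N, or if a joint passes its speed limit or range.

## Working session

There is one attempt and no reset: what is moved stays moved. The work goes in short steps, Python scripts to look and compute and a tool call to move; the robot and the scene stay as the last step left them, time stands still between calls to the robot, and variables do not carry over. Pictures are saved under pics/ and viewed, and the job is handed in when it is done.

Besides the shell and the picture viewer there is one more tool, called as name(argument=value, ...) on one line, values as JSON. jog_arm: Moves the arm, as the interface text tells. Its arguments: {"type":"object","properties":{"rows":{"type":"array"},"squeeze":{"type":"number"}},"required":["rows"]}

```bash
ls; mkdir -p pics; cat > h.py <<'E'
import numpy as np, cv2
from rig import robot
def grab(n,name):
    P=robot.camera_params(n); im,d=robot.get_image(n); P2=robot.camera_params(n)
    cv2.imwrite('pics/'+name+'.png',cv2.cvtColor(im,cv2.COLOR_RGB2BGR)); np.savez('pics/'+name+'.npz',im=im,d=d,R=P['R'],t=P['t'],cx=P['cx'],cy=P['cy'],f=im.shape[0]/2/np.tan(np.radians(P['fov_y'])/2))
    return load(name)
def load(name):
    return dict(np.load('pics/'+name+'.npz'))
def ray(c,u,v):
    d=np.array([(u-c['cx'])/c['f'],(v-c['cy'])/c['f'],1.]); R=c['R']; return -R.T@c['t'], R.T@d
def onplane(c,u,v,z):
    o,d=ray(c,u,v); return o+d*(z-o[2])/d[2]
def cloud(c):
    h,w=c['d'].shape; u,v=np.meshgrid(np.arange(w),np.arange(h)); d=c['d']
    X=np.stack([(u-c['cx'])/c['f']*d,(v-c['cy'])/c['f']*d,d],-1)
    P=(X-c['t'])@c['R']; P[d==0]=np.nan; return P
def proj(c,X):
    q=c['R']@np.array(X)+c['t']; return q[:2]/q[2]*c['f']+np.array([c['cx'],c['cy']])
E
python3 - <<'E'
from h import *
s=robot.sense(); print(s, robot.tip_extent)
for n in ['top','side','wrist']:
    c=grab(n,n+'0'); print(n,c['R'],c['t'],c['f'],c['cx'],c['cy'])
E
```

```text
pics
{'time_s': 0.0, 'qpos': array([ 6.55195421e+01,  2.83135811e+01,  7.71275757e+01, -4.15705153e-04,
        7.46290708e+01, -5.46834879e+00]), 'joint_vel': array([ 0.04106704, -0.04071767,  0.03493787,  0.07936705, -0.12060444,
        0.00157017]), 'joint_torque': array([-4.69770835e-03, -8.82178473e+01, -3.83877218e+01, -4.08458573e-04,
        9.81698890e-03,  1.94759468e-05]), 'ee_pos': array([0.20342047, 0.59059206, 0.23871177]), 'ee_rot': array([ -95.1414378 ,   89.92977125, -114.1534365 ]), 'wrist_force': array([ 0.00573178,  0.11844285, -0.13520248]), 'wrist_torque': array([ 0.01224964, -0.03404194, -0.00350764]), 'opening': 0.08571330995866153} 0.008
top [[-0.02688177 -0.99963571  0.00241127]
 [-0.99059235  0.02631464 -0.13429195]
 [ 0.13417958 -0.00599859 -0.99093888]] [0.0067655  0.52939466 1.69893667] 509.93320310610494 281.9093835600468 210.92691018376712
side [[ 0.94064735 -0.33898346 -0.01651607]
 [-0.18593944 -0.47403158 -0.86065125]
 [ 0.2839174   0.81264031 -0.50892695]] [-0.51712401  0.1468235   1.43206253] 538.1270746711126 274.24522634586776 203.86745781862652
wrist [[ 3.26503325e-01  9.45195625e-01 -8.99977959e-04]
 [ 9.10952808e-01 -3.14420415e-01  2.67029559e-01]
 [ 2.52112199e-01 -8.80058764e-02 -9.63687919e-01]] [-0.62543175 -0.03433999  0.37827181] 330.7621684870546 272.55850100167277 214.7236173138867
```

View pics/top0.png

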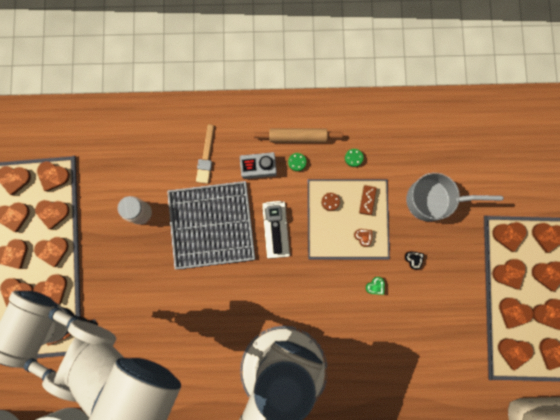

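View pics/side0.png

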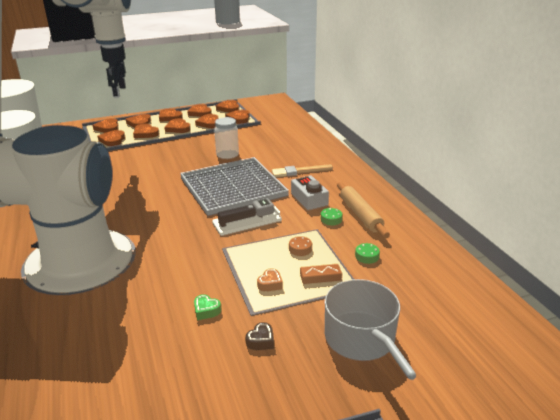

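View pics/wrist0.png

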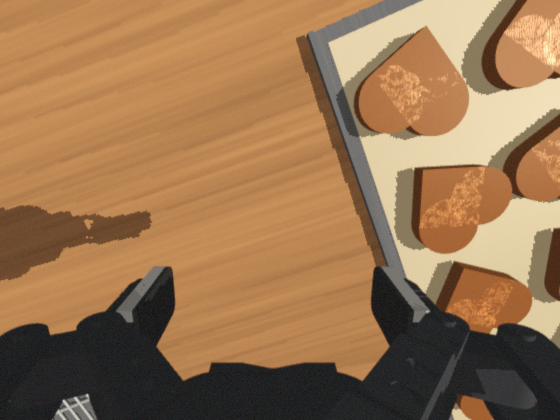

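The top view shows these look-alikes:
- **Heart:** brown iced (364,238), green (376,287), black (415,260), and the big un-iced hearts on the trays at far left and right.
- **Round:** brown (331,202), green (297,161) and (355,157).
- **Bar:** (369,200).
- **Square:** none.

By the description I choose the brown ones on the small sheet. Next is a close crop and measurement.

```bash
python3 - <<'E'
from h import *
c=load('top0'); cv2.imwrite('pics/crop0.png',cv2.resize(cv2.cvtColor(c['im'][120:300,160:440],cv2.COLOR_RGB2BGR),None,fx=2.8,fy=2.8,interpolation=cv2.INTER_CUBIC))
s=load('side0'); cv2.imwrite('pics/crop0s.png',cv2.resize(cv2.cvtColor(s['im'][130:350,170:410],cv2.COLOR_RGB2BGR),None,fx=2.7,fy=2.7,interpolation=cv2.INTER_CUBIC))
for nm,c in (('top',c),('side',s)):
    P=cloud(c); hsv=cv2.cvtColor(c['im'],cv2.COLOR_RGB2HSV)
    print(nm)
    # region by height and world box
    m=((P[...,2]>0.017)&(P[...,2]<0.04)&(P[...,0]>0.2)&(P[...,0]<0.8)&(P[...,1]<-0.05)&(P[...,1]>-0.5)).astype(np.uint8)
    n,l,st,ce=cv2.connectedComponentsWithStats(m)
    for i in range(1,n):
        if st[i,4]<60: continue
        q=P[l==i]; print(st[i],ce[i].round(1),np.nanmean(q,0).round(4),np.nanmax(q[:,2]).round(4),c['im'][l==i].mean(0).round(0))
E
```

```text
top
[327 132  15   6  70] [334.2 135. ] [ 0.7913 -0.1965  0.0324] 0.04 [139.  85.  48.]
[293 135  33   7 121] [309.1 139.3] [ 0.7784 -0.1088  0.0323] 0.0399 [134.  99.  63.]
[345 148  18  18 250] [353.5 156.6] [ 0.7149 -0.2612  0.0244] 0.0348 [ 70. 149.  71.]
[293 152  13  19 188] [298.4 161. ] [ 0.7041 -0.0693  0.0246] 0.0337 [ 66. 147.  70.]
[359 185  17  30 373] [367.1 199.3] [ 0.5628 -0.3004  0.0281] 0.0393 [154.  96.  62.]
[321 192  19  19 267] [329.8 200.7] [ 0.5613 -0.1724  0.0279] 0.0397 [153.  94.  59.]
[354 228  18  19 250] [363.2 236. ] [ 0.4371 -0.2809  0.0284] 0.039 [174. 121.  87.]
[405 251  19  18 241] [414.  258.7] [ 0.3561 -0.4498  0.0247] 0.0359 [84. 77. 68.]
[365 276  19  18 245] [375.4 285.7] [ 0.2693 -0.3146  0.0244] 0.0354 [ 99. 170.  98.]
side
[351 202  38  36 343] [370.1 220.9] [ 0.7814 -0.1524  0.0306] 0.0399 [161. 119.  76.]
[321 209  22  13 192] [331.9 214.7] [ 0.7009 -0.0745  0.0239] 0.0297 [102. 175.  89.]
[289 236  24  17 322] [300.4 243.8] [ 0.5585 -0.1821  0.0273] 0.0349 [189. 129.  83.]
[356 243  24  16 305] [367.5 250.2] [ 0.712  -0.2682  0.024 ] 0.0311 [105. 178.  90.]
[300 263  43  18 567] [320.5 271.5] [ 0.5597 -0.3101  0.027 ] 0.0335 [187. 129.  85.]
[257 268  26  20 383] [269.8 278.3] [ 0.434  -0.2907  0.0273] 0.0335 [205. 153. 106.]
[194 294  27  21 410] [206. 304.] [ 0.2675 -0.323   0.0244] 0.0299 [135. 200. 118.]
[329 299  58  18 431] [358.5 305.8] [ 0.587  -0.4574  0.0289] 0.0399 [118. 114. 106.]
[245 322  29  23 495] [260.3 334.1] [ 0.3535 -0.4583  0.0241] 0.03 [128. 110.  92.]
```

View pics/crop0.png

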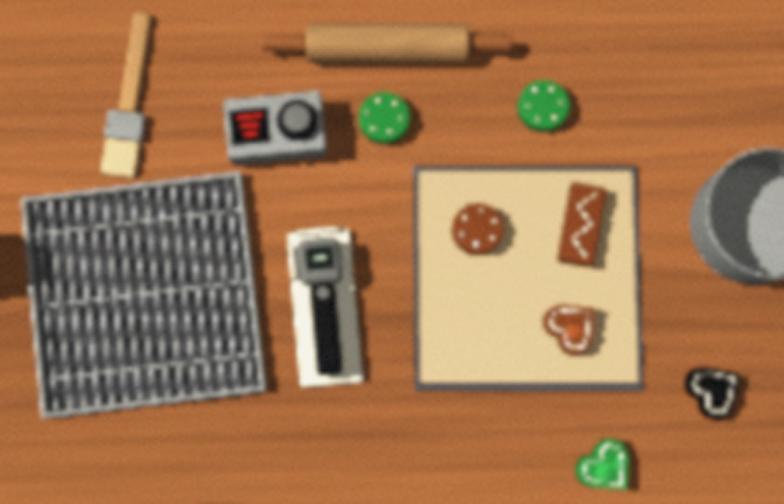

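View pics/crop0s.png

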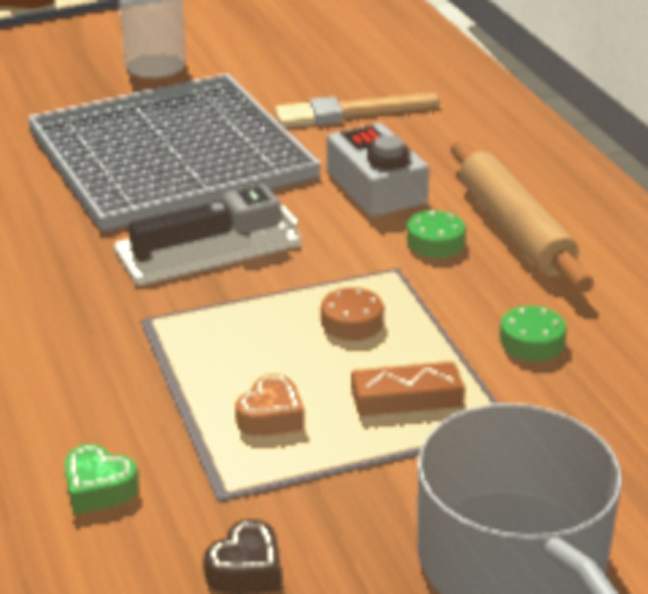

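Crops confirm the brown iced heart, brown round disc and bar on the parchment; the square is absent. Working out the move to look from above the sheet.

```bash
cat >> h.py <<'E'
from scipy.spatial.transform import Rotation as Ro
def pose():
    s=robot.sense(); return s,np.array(s['ee_pos']),Ro.from_euler('xyz',s['ee_rot'],degrees=True).as_matrix()
def goal(x,y,z,jaw=None):
    """jaw: world angle of tool y (mod 180); spin first, then shift"""
    s,p,R=pose(); a=np.degrees(np.arctan2(R[1,1],R[0,1])); sp=0
    if jaw is not None:
        d=(jaw-a+90)%180-90; sp=-d
    R2=R@Ro.from_euler('x',sp,degrees=True).as_matrix()
    dw=np.array([x,y,z])-p
    print('jaw now %.2f spin %.2f  shift after spin (cm) %s  shift before spin %s q6 %.1f j1 %.1f'%(a,sp,(R2.T@dw*100).round(2),(R.T@dw*100).round(2),s['qpos'][5],s['qpos'][0]))
E
python3 - <<'E'
from h import *
s,p,R=pose(); print(R.round(3)); c=load('wrist0'); o=-c['R'].T@c['t']; print('cam in tool',R.T@(o-p),'camaxes in tool',(R.T@c['R'].T).round(3))
goal(0.48,-0.2,0.30); goal(0.48,0,0.30,90);goal(0.48,0,0.30,0)
for n in ('top0',):
    c=load(n);P=cloud(c)
    for u,v in ((212,225),(276,214),(266,163),(276,240)): print(u,v,P[v,u])
E
```

```text
[[-0.     0.326  0.945]
 [-0.001  0.945 -0.326]
 [-1.    -0.001 -0.   ]]
cam in tool [-0.1342866   0.00095245 -0.06742147] camaxes in tool [[-0.    -0.267  0.964]
 [ 1.    -0.001 -0.   ]
 [ 0.001  0.964  0.267]]
jaw now 70.99 spin 0.00  shift after spin (cm) [ -6.06 -65.75  51.9 ]  shift before spin [ -6.06 -65.75  51.9 ] q6 -5.5 j1 65.5
jaw now 70.99 spin -19.01  shift after spin (cm) [ -6.08 -59.07  27.65]  shift before spin [ -6.08 -46.84  45.38] q6 -5.5 j1 65.5
jaw now 70.99 spin 70.99  shift after spin (cm) [-6.08 27.65 59.07]  shift before spin [ -6.08 -46.84  45.38] q6 -5.5 j1 65.5
212 225 [0.49140489 0.23523506 0.00126232]
276 214 [0.51611957 0.01283345 0.06088539]
266 163 [0.68762985 0.041958   0.07766606]
276 240 [0.42932525 0.01507584 0.05608968]
```

jog_arm(rows=[[[-1, 0, 0, 0, -9.5], [-1, 0, 0, 0, -9.5], [-1, -1, -4.6, 1.2, 0], [-1, -1, -4.6, 1.2, 0], [-1, -1, -4.6, 1.2, 0], [-1, -1, -4.6, 1.2, 0], [-1, -1, -4.6, 1.2, 0], [-1, -1, -4.6, 1.2, 0], [-1, 0, -4.6, 1.2, 0], [-1, 0, -4.6, 1.2, 0], [-1, 0, -4.6, 1.2, 0], [-1, 0, -4.6, 1.2, 0], [-1, 0, -4.6, 1.2, 0], [-1, 0, -4.6, 1.2, 0], [-1, 0, -4.6, 1.2, 0], [-1, 0, -4.6, 1.2, 0], [-1, 0, 0, 0, 0], [-1, 0, 0, 0, 0], [-1, 0, 0, 0, 0]]])

```text
time_s: 2.52
ee_pos: [0.3711, -0.0522, 0.2993]
ee_rot: [140.6, 90.0, 140.7]
wrist_force: [-0.0, 0.3, -0.4]
opening: 0.0855
```

```bash
python3 - <<'E'
from h import *
s,p,R=pose(); print(p,s['ee_rot'],s['qpos'],s['time_s'],R.round(3)); c=grab('wrist','wrist1')
E
```

```text
[ 0.37113655 -0.05220407  0.29925248] [140.64934055  89.98524713 140.71512617] [-1.71617655e+01  3.58606220e+00  1.03507374e+02  5.81223719e-03
  7.29202302e+01 -1.07229259e+02] 2.525 [[-0.    -0.001  1.   ]
 [ 0.     1.     0.001]
 [-1.     0.    -0.   ]]
```

View pics/wrist1.png

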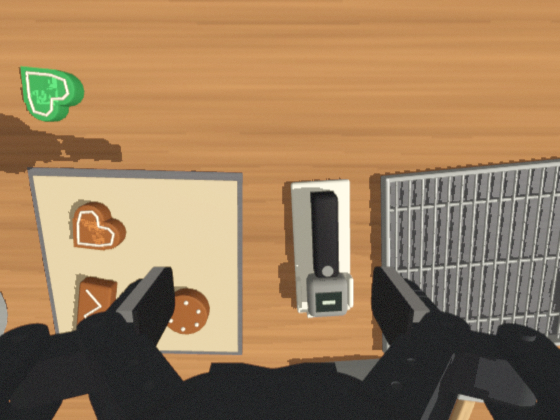

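The view (image down = +x) shows the green heart (48,92), the iced heart (97,228), the bar (97,300, partly hidden), the round (186,311), the wand (327,255, head end at +x) and the rack on the right. I'll move farther ahead to see them all unhidden.

jog_arm(rows=[[[-1, 0, -3, 3, 0], [-1, 0, -3, 3, 0], [-1, 0, -3, 3, 0], [-1, 0, -3, 3, 0], [-1, 0, -3, 3, 0], [-1, 0, 0, 0, 0], [-1, 0, 0, 0, 0], [-1, 0, 0, 0, 0]]])

```text
time_s: 3.58
ee_pos: [0.521, -0.2021, 0.2995]
ee_rot: [130.6, 90.0, 130.6]
wrist_force: [-0.6, 0.2, 0.1]
opening: 0.0856
```

```bash
python3 - <<'E'
from h import *
s,p,R=pose(); print(p); c=grab('wrist','wrist2')
E
```

```text
[ 0.52096261 -0.20208377  0.29947994]
```

View pics/wrist2.png

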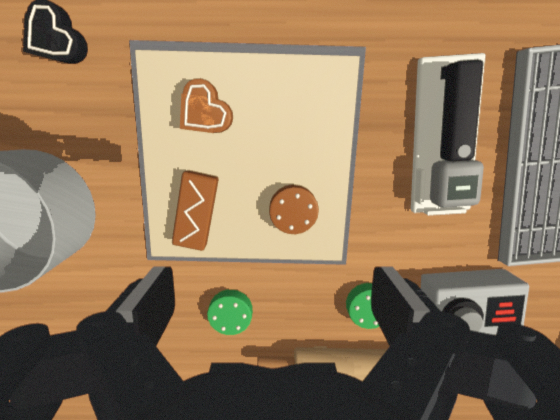

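jog_arm(rows=[[[-1, 0, 5, 0, 0], [-1, 0, 5, 0, 0], [-1, 0, 5, 0.5, 0], [-1, 0, 5, 0.5, 0], [-1, 0, 5, 0.5, 0], [-1, 0, 5, 0.5, 0], [-1, 0, 0, 0, 0], [-1, 0, 0, 0, 0], [-1, 0, 0, 0, 0]]])

```text
time_s: 4.75
ee_pos: [0.5413, 0.0959, 0.2994]
ee_rot: [-75.3, 90.0, -75.4]
wrist_force: [0.5, -0.1, -1.4]
opening: 0.085
```

```bash
python3 - <<'E'
from h import *
s,p,R=pose(); print(p); c=grab('wrist','wrist3')
E
```

```text
[0.54130342 0.09592297 0.29940781]
```

View pics/wrist3.png

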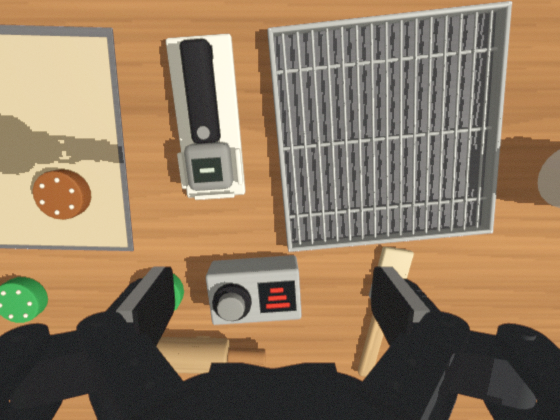

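wrist2 shows the heart (207,107), bar (195,210) and round (294,210) unobstructed. wrist3 shows the rack (390,130), wand (205,115) and logger button (233,300). Measuring now.

```bash
cat > cook.py <<'E'
from h import *
def cookies(c, box=None, zmin=0.018, zmax=0.05, verbose=True):
    P=cloud(c); hsv=cv2.cvtColor(c['im'],cv2.COLOR_RGB2HSV)
    m=(P[...,2]>zmin)&(P[...,2]<zmax)
    x0,x1,y0,y1=box
    m&=(P[...,0]>x0)&(P[...,0]<x1)&(P[...,1]>y0)&(P[...,1]<y1)
    n,l,st,ce=cv2.connectedComponentsWithStats(m.astype(np.uint8))
    out=[]
    for i in range(1,n):
        if st[i,4]<200: continue
        z=P[l==i][:,2]; h=np.median(z[z>np.percentile(z,40)])
        top=((l==i)&(P[...,2]>h-0.004)).astype(np.uint8)
        cs,_=cv2.findContours(top,cv2.RETR_EXTERNAL,cv2.CHAIN_APPROX_NONE); k=max(cs,key=cv2.contourArea)[:,0]
        q=np.array([onplane(c,u,v,h)[:2] for u,v in k])*1000
        M=cv2.moments(q.astype(np.float32)); cen=np.array([M['m10'],M['m01']])/M['m00']
        rr=cv2.minAreaRect(q.astype(np.float32)); d=np.linalg.norm(q-cen,axis=1)
        far=q[d.argmax()]-cen
        hull=cv2.convexHull(q.astype(np.float32)); sol=abs(M['m00'])/cv2.contourArea(hull)
        out.append(dict(cen=cen,h=h,area=abs(M['m00']),rect=rr,q=q,sol=sol,px=ce[i]))
        print('px',ce[i].round(0),'cen',cen.round(1),'h %.1f'%(h*1000),'area %.0f'%abs(M['m00']),'rect',np.round(rr[0],1),np.round(rr[1],1),round(rr[2],1),'far dir %.1f dist %.1f min %.1f'%(np.degrees(np.arctan2(far[1],far[0])),d.max(),d.min()),'sol %.3f'%sol, 'rgb',c['im'][l==i].mean(0).round())
    return out
E
python3 - <<'E'
from cook import *
for n in ('wrist2','wrist1','wrist3','top0','side0'):
    print(n); cookies(load(n),(0.35,0.68,-0.40,-0.10))
# sheet & table height
for n in ('wrist2','wrist1'):
    P=cloud(load(n)); 
    b=(P[...,0]>.46)&(P[...,0]<.5)&(P[...,1]>-.25)&(P[...,1]<-.16); print(n,'sheet z',np.nanmedian(P[b][:,2]), 'table',np.nanmedian(P[(P[...,0]>.3)&(P[...,0]<.33)&(P[...,1]>-.2)&(P[...,1]<0)][:,2]))
E
```

```text
wrist2
px [203. 108.] cen [ 437.5 -282.7] h 28.2 area 2678 rect [ 434.5 -278.6] [59.8 58.8] 83.0 far dir -52.1 dist 35.9 min 19.5 sol 0.955 rgb [187. 132.  89.]
px [194. 210.] cen [ 562.6 -302.1] h 28.0 area 4079 rect [ 562.6 -302. ] [43.5 99. ] 77.2 far dir 145.5 dist 52.6 min 20.5 sol 0.958 rgb [170. 111.  67.]
px [293. 210.] cen [ 560.7 -174.5] h 28.0 area 2957 rect [ 560.6 -175. ] [62.2 61.8] 27.6 far dir 146.3 dist 31.7 min 28.9 sol 0.975 rgb [169. 109.  64.]
wrist1
px [ 95. 229.] cen [ 436.6 -282. ] h 28.0 area 2765 rect [ 433.4 -278. ] [60.8 60.7] 82.9 far dir -54.8 dist 36.4 min 21.1 sol 0.940 rgb [186. 130.  86.]
px [ 93. 298.] cen [ 536.8 -298.1] h 27.8 area 1936 rect [ 545.2 -297.4] [43.7 67.3] 78.0 far dir -35.9 dist 45.8 min 18.1 sol 0.893 rgb [169. 111.  67.]
px [188. 313.] cen [ 560.9 -169.1] h 27.9 area 2474 rect [ 561.5 -167.8] [50.5 63.5] 72.4 far dir -153.7 dist 34.3 min 19.2 sol 0.926 rgb [171. 109.  63.]
wrist3
px [ 59. 194.] cen [ 560.8 -172.2] h 27.9 area 3008 rect [ 560.6 -172.5] [62.8 62.2] 81.2 far dir 129.5 dist 32.1 min 29.8 sol 0.973 rgb [173. 111.  64.]

[... 366 characters left out ...]
 [ 435.4 -278.1] [57.7 57.8] 87.1 far dir -50.3 dist 36.2 min 16.4 sol 0.787 rgb [174. 121.  86.]
side0
px [300. 244.] cen [ 559.8 -178.9] h 29.3 area 2863 rect [ 560.1 -179.7] [64.5 61.1] 49.8 far dir -155.4 dist 36.0 min 26.2 sol 0.923 rgb [190. 129.  83.]
px [321. 271.] cen [ 560.8 -307.5] h 29.1 area 3978 rect [ 560.2 -309.8] [50.3 99.4] 77.4 far dir -170.6 dist 53.7 min 18.4 sol 0.866 rgb [188. 130.  85.]
px [270. 278.] cen [ 436.  -287.6] h 29.5 area 2617 rect [ 435.7 -284.4] [62.5 60.5] 69.5 far dir -157.8 dist 35.7 min 20.5 sol 0.901 rgb [208. 154. 108.]
wrist2 sheet z 0.004258841011523184 table -0.00024291158324088344
wrist1 sheet z 0.004100691550924657 table -0.00030423025580822747
```

```bash
python3 - <<'E'
from cook import *
# fingertip in tool frame (open); approx pose for wrist3 = current
s,p,R=pose(); c=load('wrist3'); P=cloud(c); T=(P-p)@R
m=(np.abs(T[...,1])<0.07)&(T[...,0]>-0.05)&(T[...,0]<0.05)&(np.abs(T[...,2])<0.05)
q=T[m]; print('finger pts',len(q),'max x (ahead)',np.nanpercentile(q[:,0],[50,90,99,100]).round(4))
for sgn in (1,-1):
    k=q[(q[:,1]*sgn>0)&(q[:,0]>np.nanmax(q[:,0])-0.004)]; print(k.mean(0).round(4),k.min(0).round(4),k.max(0).round(4))
# rack
im=c['im']; 
rm=(P[...,2]>0.010)&(P[...,2]<0.03)&(P[...,0]>.3)&(P[...,0]<.7)&(P[...,1]>0.06)&(P[...,1]<.4)
n,l,st,ce=cv2.connectedComponentsWithStats(rm.astype(np.uint8)); i=1+st[1:,4].argmax(); print(st[i])
z=P[l==i][:,2]; print('z hist',np.histogram(z,np.arange(.009,.026,.001)))
# rim points
rim=P[(l==i)&(P[...,2]>0.0175)][:,:2]*1000
rr=cv2.minAreaRect(rim.astype(np.float32)); print('rim rect',rr)
for (x,y) in cv2.boxPoints(rr): print((x,y),proj(c,[x/1000,y/1000,.02]).round(0))
# wand & rest & button
for nm in ('wrist2','wrist3'):
    c=load(nm);P=cloud(c)
    b=(P[...,0]>.36)&(P[...,0]<.62)&(P[...,1]>-.06)&(P[...,1]<.09)
    hd=b&(P[...,2]>0.049)&(P[...,2]<.056); dk=b&(P[...,2]>0.042)&(P[...,2]<0.0505)
    for t,m in (('head',hd),('handle',dk)):
        n,l,st,ce=cv2.connectedComponentsWithStats(m.astype(np.uint8)); i=1+st[1:,4].argmax(); q=P[l==i]
        r=cv2.minAreaRect((q[:,:2]*1000).astype(np.float32)); print(nm,t,st[i],'z',np.median(q[:,2]).round(4),np.round(r[0],1),np.round(r[1],1),round(r[2],1), 'mean',q.mean(0).round(4))
    b=(P[...,0]>.62)&(P[...,0]<.75)&(P[...,1]>-.05)&(P[...,1]<.12)&(P[...,2]>.045)
    print('z logger',np.histogram(P[b][:,2],np.arange(.045,.09,.003)))
E
```

```text
finger pts 7082 max x (ahead) [-0.0298 -0.0127 -0.0062 -0.0041]
[-0.0066  0.0436  0.0003] [-0.0081  0.0432 -0.01  ] [-0.0041  0.0441  0.0108]
[-0.0066 -0.042  -0.0001] [-0.0081 -0.0482 -0.0101] [-0.0047 -0.0414  0.0113]
[  267     1   245   251 14421]
z hist (array([   0, 2713, 3788, 2035,  507,  219,  250,  258,  468, 1223, 1820,
        970,  158,   12,    0,    0]), array([0.009, 0.01 , 0.011, 0.012, 0.013, 0.014, 0.015, 0.016, 0.017,
       0.018, 0.019, 0.02 , 0.021, 0.022, 0.023, 0.024, 0.025]))
rim rect ((492.2991638183594, 239.11093139648438), (271.7975158691406, 272.2008972167969), 5.5655927658081055)
(np.float32(343.8413), np.float32(361.3896)) [513.  -1.]
(np.float32(370.24078), np.float32(90.47191)) [267.  27.]
(np.float32(640.757), np.float32(116.832275)) [288. 252.]
(np.float32(614.35754), np.float32(387.74994)) [493. 233.]
wrist2 head [ 439  162   45   45 1672] z 0.0517 [523.5  19.8] [51.3 49. ] 2.7 mean [0.5226 0.0189 0.0516]
wrist2 handle [ 435   59   49  148 3413] z 0.0474 [468.8  18.4] [ 48.6 164. ] 88.7 mean [0.4521 0.0116 0.0472]
z logger (array([ 222, 1829,  366,   50,   57,  254,   38,   29,   47,  263,    2,
          0,    0,    0]), array([0.045, 0.048, 0.051, 0.054, 0.057, 0.06 , 0.063, 0.066, 0.069,
       0.072, 0.075, 0.078, 0.081, 0.084, 0.087]))
wrist3 head [ 185  144   45   46 1720] z 0.0517 [523.   20.9] [51.2 47.9] 4.0 mean [0.5226 0.0212 0.0516]
wrist3 handle [ 179   38   53  153 3540] z 0.0475 [468.8  17.2] [164.7  52. ] 3.8 mean [0.4533 0.0176 0.0473]
z logger (array([ 206, 2560,  319,   42,   63,  436,   40,   29,   64,  460,   17,
          0,    0,    0]), array([0.045, 0.048, 0.051, 0.054, 0.057, 0.06 , 0.063, 0.066, 0.069,
       0.072, 0.075, 0.078, 0.081, 0.084, 0.087]))
```

Measured: tops at 28 mm on the 4 mm sheet, rack centre (492.3, 239.1), yaw 5.6°, rim 272 mm. Sizes match the description. With the gripper open, the fingertips sit 5 mm behind the TCP. Heading for the heart first.

```bash
python3 - <<'E'
from h import *
goal(0.4443,-0.2797,0.13,83)
E
```

```text
jaw now 89.92 spin 6.92  shift after spin (cm) [ 16.95 -38.46  -5.06]  shift before spin [ 16.95 -37.57  -9.65] q6 -86.1 j1 3.8
```

jog_arm(rows=[[[-1, 0, 0, 0, 6.9], [-1, 0, -4.8, -0.6, 0], [-1, 0, -4.8, -0.6, 0], [-1, 2, -4.8, -0.6, 0], [-1, 3, -4.8, -0.6, 0], [-1, 3, -4.8, -0.7, 0], [-1, 3, -4.8, -0.7, 0], [-1, 3, -4.8, -0.6, 0], [-1, 3, -4.8, -0.6, 0], [-1, 0, 0, 0, 0], [-1, 0, 0, 0, 0], [-1, 0, 0, 0, 0], [-1, 0, 0, 0, 0]]])

```text
time_s: 6.42
ee_pos: [0.4461, -0.2778, 0.1299]
ee_rot: [-28.6, 89.9, -35.5]
wrist_force: [0.3, 0.4, 0.8]
opening: 0.0853
```

```bash
python3 - <<'E'
from cook import *
c=grab('wrist','wrist4'); o=cookies(c,(0.35,0.68,-0.40,-0.10))
goal(0.4443,-0.2797,0.010,83)
E
```

```text
px [263. 204.] cen [ 437.  -283.2] h 28.2 area 2699 rect [ 433.6 -279.3] [58.8 59.3] 83.1 far dir -51.6 dist 36.4 min 19.4 sol 0.962 rgb [166. 113.  72.]
px [261. 330.] cen [ 543.7 -298.6] h 27.9 area 2588 rect [ 544.  -298.8] [43.1 64.5] 77.3 far dir -48.6 dist 36.8 min 20.9 sol 0.959 rgb [148.  93.  54.]
px [379. 338.] cen [ 562.9 -201.5] h 27.6 area 209 rect [ 561.3 -202.7] [31.3 10.8] 20.7 far dir -172.3 dist 18.0 min 4.5 sol 0.921 rgb [119.  72.  39.]
jaw now 83.15 spin 0.15  shift after spin (cm) [11.98 -0.2  -0.16]  shift before spin [11.98 -0.2  -0.16] q6 -121.6 j1 -38.4
```

View pics/wrist4.png

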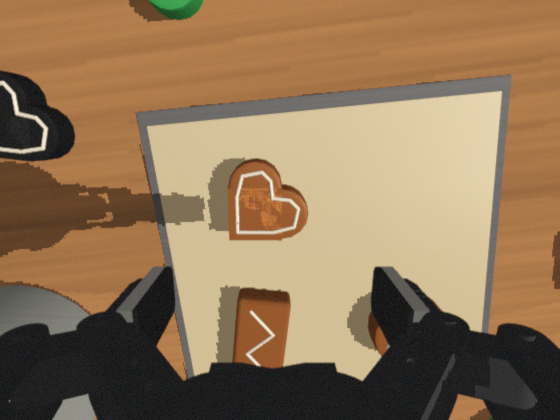

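The close view shows the iced heart at (263,204), tip lower left, and the grasp across its right lobe fits. Descending and closing.

jog_arm(rows=[[[-1, 3, -0.25, -0.25, 0], [-1, 3, 0, 0, 0], [-1, 2.5, 0, 0, 0], [-1, 2, 0, 0, 0], [-1, 1.5, 0, 0, 0], [-1, 0, 0, 0, 0], [-1, 0, 0, 0, 0]]], squeeze=30)

```text
time_s: 7.35
ee_pos: [0.4432, -0.2807, 0.0099]
ee_rot: [-31.5, 90.0, -38.4]
wrist_force: [0.4, -0.1, 0.4]
opening: 0.0853
```

jog_arm(rows=[[[1, 0, 0, 0, 0], [1, 0, 0, 0, 0], [1, 0, 0, 0, 0], [1, 0, 0, 0, 0], [1, 0, 0, 0, 0], [1, 0, 0, 0, 0]]], squeeze=30)

```text
time_s: 8.1
ee_pos: [0.4432, -0.2808, 0.01]
ee_rot: [-33.9, 89.9, -40.8]
wrist_force: [-1.6, 0.3, 7.8]
opening: 0.0594
```

jog_arm(rows=[[[1, -1, 0, 0, 0], [1, -2, 0, 0, 0], [1, -3.5, 0, 0, 0], [1, -3.5, 0, 0, 0], [1, -2, 0, 0, 0], [1, 0, 0, 0, 0]]], squeeze=40)

```text
time_s: 8.85
ee_pos: [0.4435, -0.281, 0.1311]
ee_rot: [-31.5, 89.8, -38.4]
wrist_force: [1.1, -0.4, -0.8]
opening: 0.0585
```

```bash
python3 - <<'E'
from h import *
print(robot.sense()['opening'])
goal(0.448,0.1725,0.13,83)
E
```

```text
0.05846507381980286
jaw now 83.09 spin 0.09  shift after spin (cm) [ 2.000e-02  4.507e+01 -5.080e+00]  shift before spin [ 2.000e-02  4.507e+01 -5.010e+00] q6 -122.0 j1 -38.9
```

jog_arm(rows=[[[1, 0, 2.5, -0.3, 0], [1, 0, 4, -0.4, 0], [1, 0, 4, -0.5, 0], [1, 0, 4, -0.5, 0], [1, 0, 4, -0.5, 0], [1, 0, 4, -0.5, 0], [1, 0, 4, -0.5, 0], [1, 0, 4, -0.5, 0], [1, 0, 4, -0.5, 0], [1, 0, 4, -0.4, 0], [1, 0, 4, -0.3, 0], [1, 0, 2.5, -0.2, 0], [1, 0, 0, 0, 0], [1, 0, 0, 0, 0], [1, 0, 0, 0, 0]]])

```text
time_s: 10.72
ee_pos: [0.4462, 0.1715, 0.1291]
ee_rot: [-152.3, 90.0, -159.2]
wrist_force: [0.6, -0.4, -1.1]
opening: 0.0592
```

```bash
python3 - <<'E'
from h import *
print(robot.sense()['opening'])
goal(0.448,0.1725,0.019,83); grab('wrist','wrist5')
E
```

```text
0.05922973444334635
jaw now 83.03 spin 0.03  shift after spin (cm) [11.01  0.12  0.17]  shift before spin [11.01  0.12  0.17] q6 -69.2 j1 13.9
```

View pics/wrist5.png

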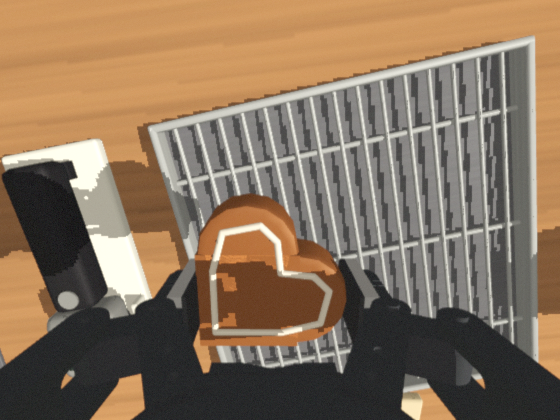

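The heart is held level at (270,280), over the near-right quarter of the rack. Lowering and releasing.

jog_arm(rows=[[[1, 3, 0.1, 0.15, 0], [1, 3, 0, 0, 0], [1, 2.5, 0, 0, 0], [1, 1.5, 0, 0, 0], [1, 1, 0, 0, 0], [1, 0, 0, 0, 0], [1, 0, 0, 0, 0], [0.2, 0, 0, 0, 0], [-0.2, 0, 0, 0, 0], [-0.6, 0, 0, 0, 0], [-1, 0, 0, 0, 0], [-1, 0, 0, 0, 0], [-1, -1.5, 0, 0, 0], [-1, -3, 0, 0, 0], [-1, -4, 0, 0, 0], [-1, -4, 0, 0, 0], [-1, 0, 0, 0, 0], [-1, 0, 0, 0, 0]]])

```text
time_s: 13.02
ee_pos: [0.4478, 0.1731, 0.1447]
ee_rot: [19.2, 90.0, 12.2]
wrist_force: [0.0, 0.5, -0.6]
opening: 0.0855
```

```bash
python3 - <<'E'
from cook import *
c=grab('wrist','wrist6'); cookies(c,(0.36,0.64,0.1,0.38),0.026,0.06)
goal(0.5607,-0.1735,0.13,90)
E
```

```text
px [267. 206.] cen [442.  170.5] h 36.1 area 2709 rect [438.7 174.5] [58.7 59.6] 83.0 far dir -51.7 dist 36.7 min 19.6 sol 0.963 rgb [197. 139.  92.]
jaw now 83.09 spin -6.91  shift after spin (cm) [  1.41 -34.65  11.32]  shift before spin [  1.41 -33.04  15.41] q6 -69.1 j1 14.0
```

View pics/wrist6.png

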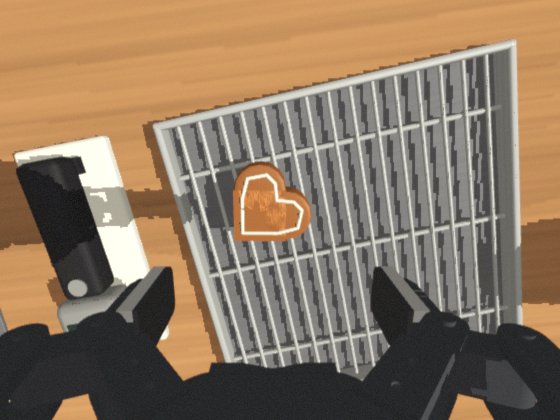

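Heart lies flat at (438.7,174.5) top 36 mm. Now the round.

jog_arm(rows=[[[-1, 0, -3, 1.4, 0], [-1, 0, -3, 1.4, 0], [-1, 0, -3, 1.4, 0], [-1, 0, -3, 1.4, 0], [-1, 0, -3, 1.4, 0], [-1, 0, -3, 1.4, 0], [-1, 0, -3, 1.4, 0], [-1, 0, -3, 1.4, 0], [-1, 0.5, -3, 1.4, 0], [-1, 0.5, -3, 1.4, 0], [-1, 0.4, -3, 1.4, 0], [-1, 0, 0, 0, 0], [-1, 0, 0, 0, 0], [-1, 0, 0, 0, 0]]])

```text
time_s: 14.82
ee_pos: [0.5607, -0.172, 0.13]
ee_rot: [159.7, 89.9, 152.9]
wrist_force: [-0.3, -0.8, -0.7]
opening: 0.0853
```

```bash
python3 - <<'E'
from cook import *
c=grab('wrist','wrist7'); o=cookies(c,(0.35,0.68,-0.40,-0.10))
x=[k for k in o if abs(k['cen'][1]+173)<60][0]['rect'][0]
goal(x[0]/1000,x[1]/1000,0.010,83)
E
```

```text
px [103. 233.] cen [ 561.7 -301.2] h 28.0 area 4050 rect [ 562.8 -300.8] [43.9 98.8] 77.4 far dir -33.5 dist 53.6 min 20.9 sol 0.970 rgb [134.  85.  50.]
px [269. 215.] cen [ 560.8 -174.1] h 28.0 area 2975 rect [ 560.8 -174.1] [61.9 61.8] 83.1 far dir 163.1 dist 31.4 min 29.8 sol 0.984 rgb [160. 100.  57.]
jaw now 83.14 spin 0.14  shift after spin (cm) [12.02 -0.2   0.02]  shift before spin [12.02 -0.2   0.02] q6 -106.0 j1 -22.9
```

View pics/wrist7.png

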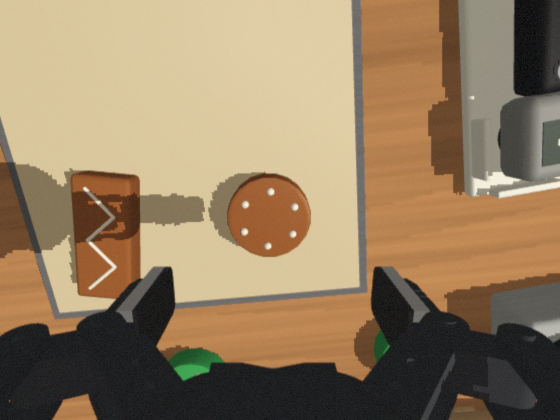

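Round brown disc at (269,215), right under the gripper; bar at (105,235). Descend and grip.

jog_arm(rows=[[[-1, 3, -0.2, 0, 0], [-1, 3, 0, 0, 0], [-1, 2.5, 0, 0, 0], [-1, 2, 0, 0, 0], [-1, 1.5, 0, 0, 0], [-1, 0, 0, 0, 0], [1, 0, 0, 0, 0], [1, 0, 0, 0, 0], [1, 0, 0, 0, 0], [1, 0, 0, 0, 0], [1, 0, 0, 0, 0], [1, 0, 0, 0, 0]]], squeeze=35)

```text
time_s: 16.38
ee_pos: [0.5614, -0.1751, 0.0113]
ee_rot: [-13.2, 89.9, -20.1]
wrist_force: [-0.7, 1.9, 7.1]
opening: 0.0628
```

jog_arm(rows=[[[1, -1, 0, 0, 0], [1, -2, 0, 0, 0], [1, -3.5, 0, 0, 0], [1, -3.5, 0, 0, 0], [1, -2, 0, 0, 0], [1, 0, 0, 0, 0]]], squeeze=40)

```text
time_s: 17.12
ee_pos: [0.5618, -0.1753, 0.1324]
ee_rot: [-16.6, 89.8, -23.5]
wrist_force: [-0.5, -0.5, -1.0]
opening: 0.0627
```

```bash
python3 - <<'E'
from h import *
goal(0.5578,0.1852,0.13,83)
E
```

```text
jaw now 83.09 spin 0.09  shift after spin (cm) [ 0.18 35.74 -4.79]  shift before spin [ 0.18 35.74 -4.74] q6 -106.2 j1 -23.1
```

jog_arm(rows=[[[1, 0, 2, -0.2, 0], [1, 0, 3.5, -0.5, 0], [1, 0, 4, -0.5, 0], [1, 0, 4, -0.5, 0], [1, 0, 4, -0.5, 0], [1, 0, 4, -0.5, 0], [1, 0, 4, -0.6, 0], [1, 0, 4, -0.6, 0], [1, 0, 4, -0.5, 0], [1, 0, 2.2, -0.3, 0], [1, 0, 0, 0, 0], [1, 0, 0, 0, 0], [1, 0, 0, 0, 0]]])

```text
time_s: 18.75
ee_pos: [0.557, 0.1844, 0.13]
ee_rot: [-154.0, 90.0, -161.0]
wrist_force: [-0.0, -0.3, -0.6]
opening: 0.0627
```

```bash
python3 - <<'E'
from h import *
goal(0.5578,0.1852,0.0195,83); grab('wrist','wrist8')
E
```

```text
jaw now 83.04 spin 0.04  shift after spin (cm) [11.05  0.09  0.08]  shift before spin [11.05  0.09  0.08] q6 -70.5 j1 12.5
```

View pics/wrist8.png

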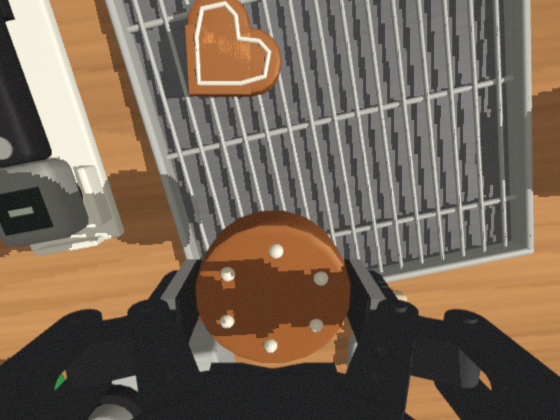

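The round is held level at (273,285) over the far-right quarter; the heart is undisturbed at (232,50). Lowering.

jog_arm(rows=[[[1, 3, 0.1, 0.1, 0], [1, 3, 0, 0, 0], [1, 2.5, 0, 0, 0], [1, 1.5, 0, 0, 0], [1, 1, 0, 0, 0], [1, 0, 0, 0, 0], [1, 0, 0, 0, 0], [0.2, 0, 0, 0, 0], [-0.2, 0, 0, 0, 0], [-0.6, 0, 0, 0, 0], [-1, 0, 0, 0, 0], [-1, 0, 0, 0, 0], [-1, -1.5, 0, 0, 0], [-1, -3, 0, 0, 0], [-1, -4, 0, 0, 0], [-1, -4, 0, 0, 0], [-1, 0, 0, 0, 0], [-1, 0, 0, 0, 0]]])

```text
time_s: 21.05
ee_pos: [0.5581, 0.1859, 0.1455]
ee_rot: [19.8, 90.0, 12.9]
wrist_force: [-0.8, 0.6, -0.6]
opening: 0.0856
```

```bash
python3 - <<'E'
from cook import *
c=grab('wrist','wrist9'); cookies(c,(0.36,0.64,0.1,0.38),0.026,0.06)
goal(0.5626,-0.3015,0.13,77.2)
E
```

```text
px [228.  52.] cen [443.4 170.9] h 36.2 area 2681 rect [440.6 174.5] [59.  57.4] 83.0 far dir -53.4 dist 36.0 min 19.3 sol 0.966 rgb [186. 130.  87.]
px [273. 212.] cen [558. 187.] h 36.0 area 2964 rect [557.9 187. ] [61.9 61. ] 83.0 far dir -142.0 dist 31.5 min 29.8 sol 0.984 rgb [168. 106.  61.]
jaw now 83.08 spin 5.88  shift after spin (cm) [  1.5  -47.42  11.26]  shift before spin [  1.5  -48.32   6.34] q6 -70.5 j1 12.6
```

jog_arm(rows=[[[-1, 0, 0, 0, 5.9], [-1, 0, -2.4, 0.6, 0], [-1, 0, -4, 0.9, 0], [-1, 0, -4, 0.9, 0], [-1, 0, -4, 0.9, 0], [-1, 0, -4, 1, 0], [-1, 0, -4, 1, 0], [-1, 0, -4, 1, 0], [-1, 0, -4, 1, 0], [-1, 0, -4, 1, 0], [-1, 0, -4, 1, 0], [-1, 0.5, -4, 1, 0], [-1, 1, -3, 0.6, 0], [-1, 0, -2, 0.4, 0], [-1, 0, 0, 0, 0], [-1, 0, 0, 0, 0], [-1, 0, 0, 0, 0]]])

```text
time_s: 23.22
ee_pos: [0.5636, -0.3003, 0.1305]
ee_rot: [96.4, 90.0, 83.7]
wrist_force: [-0.8, -0.5, 0.3]
opening: 0.0856
```

```bash
python3 - <<'E'
from cook import *
c=grab('wrist','wrist10'); o=cookies(c,(0.35,0.68,-0.40,-0.10))
x=o[0]['rect'][0]
goal(x[0]/1000,x[1]/1000,0.012,77.2)
E
```

```text
px [250. 159.] cen [ 522.3 -306.2] h 28.0 area 4085 rect [ 522.  -306.3] [42.8 97.6] 77.5 far dir 8.8 dist 52.1 min 20.5 sol 0.987 rgb [157. 101.  61.]
jaw now 77.25 spin 0.05  shift after spin (cm) [11.85 -1.5  -3.92]  shift before spin [11.85 -1.5  -3.93] q6 -110.7 j1 -33.4
```

View pics/wrist10.png

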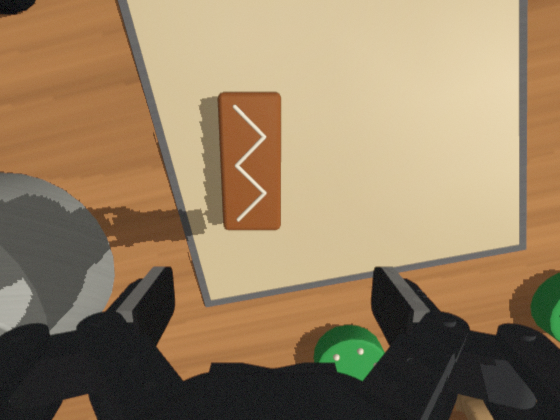

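The bar has been knocked about 4 cm; it is now at (250,159), world (522,-306), with its angle unchanged. Shift over it and check again.

jog_arm(rows=[[[-1, 0, -0.7, -2, 0], [-1, 0, -0.8, -1.9, 0], [-1, 0, 0, 0, 0], [-1, 0, 0, 0, 0], [-1, 0, 0, 0, 0]]])

```text
time_s: 23.9
ee_pos: [0.5228, -0.3071, 0.1303]
ee_rot: [-11.9, 90.0, -24.7]
wrist_force: [0.8, -1.1, 0.2]
opening: 0.0854
```

```bash
python3 - <<'E'
from cook import *
c=grab('wrist','wrist11'); o=cookies(c,(0.35,0.68,-0.40,-0.10))
x=o[0]['rect'][0]
goal(x[0]/1000,x[1]/1000,0.012,77.2)
E
```

```text
px [272. 210.] cen [ 521.6 -306.3] h 28.0 area 4093 rect [ 521.5 -306.3] [43.2 97.8] 77.4 far dir -34.7 dist 52.4 min 20.7 sol 0.979 rgb [151.  95.  56.]
jaw now 77.22 spin 0.02  shift after spin (cm) [11.83  0.06 -0.14]  shift before spin [11.83  0.06 -0.14] q6 -113.3 j1 -36.1
```

jog_arm(rows=[[[-1, 3, 0, -0.1, 0], [-1, 3, 0, 0, 0], [-1, 2.5, 0, 0, 0], [-1, 2, 0, 0, 0], [-1, 1.3, 0, 0, 0], [-1, 0, 0, 0, 0], [1, 0, 0, 0, 0], [1, 0, 0, 0, 0], [1, 0, 0, 0, 0], [1, 0, 0, 0, 0], [1, 0, 0, 0, 0], [1, 0, 0, 0, 0], [1, 0, 0, 0, 0]]], squeeze=35)

```text
time_s: 25.58
ee_pos: [0.5215, -0.3073, 0.0131]
ee_rot: [-22.5, 89.9, -35.4]
wrist_force: [-1.2, 1.4, 5.6]
opening: 0.0436
```

jog_arm(rows=[[[1, -1, 0, 0, 0], [1, -2, 0, 0, 0], [1, -3.5, 0, 0, 0], [1, -3.5, 0, 0, 0], [1, -2, 0, 0, 0], [1, 0, 0, 0, 0]]], squeeze=40)

```text
time_s: 26.32
ee_pos: [0.5218, -0.3075, 0.1343]
ee_rot: [-23.3, 89.8, -36.1]
wrist_force: [0.1, -0.4, -1.7]
opening: 0.0433
```

```bash
python3 - <<'E'
from h import *
goal(0.490,0.299,0.13,95.6)
E
```

```text
jaw now 77.19 spin -18.41  shift after spin (cm) [ 0.3  60.68  2.75]  shift before spin [  0.3   58.44 -16.55] q6 -113.4 j1 -36.2
```

jog_arm(rows=[[[1, 0, 0, 0, -4.6], [1, 0, 0, 0, -4.6], [1, 0, 0, 0, -4.6], [1, 0, 0, 0, -4.6], [1, 0, 2.5, 0.1, 0], [1, 0, 4, 0.2, 0], [1, 0, 4, 0.2, 0], [1, 0, 4, 0.2, 0], [1, 0, 4, 0.2, 0], [1, 0, 4, 0.2, 0], [1, 0, 4, 0.2, 0], [1, 0, 4, 0.2, 0], [1, 0, 4, 0.2, 0], [1, 0, 4, 0.2, 0], [1, 0, 4, 0.2, 0], [1, 0, 4, 0.1, 0], [1, 0, 4, 0.1, 0], [1, 0, 4, 0.1, 0], [1, 0, 4, 0.1, 0], [1, 0, 2.2, 0.1, 0]]])

```text
time_s: 28.82
ee_pos: [0.4864, 0.3015, 0.1318]
ee_rot: [-169.9, 89.9, -164.2]
wrist_force: [0.7, -0.5, -1.3]
opening: 0.0433
```

jog_arm(rows=[[[1, 0, 0, 0, 0], [1, 0, 0, 0, 0], [1, 0, 0, 0, 0]]])

```text
time_s: 29.2
ee_pos: [0.4878, 0.2986, 0.1322]
ee_rot: [-145.3, 90.0, -139.8]
wrist_force: [0.2, -0.2, -0.7]
opening: 0.043
```

```bash
python3 - <<'E'
from cook import *
c=grab('wrist','wrist12')
goal(0.4865,0.2988,0.0215,95.6)
E
```

```text
jaw now 95.51 spin -0.09  shift after spin (cm) [11.08  0.03 -0.14]  shift before spin [11.08  0.03 -0.14] q6 -70.0 j1 25.5
```

View pics/wrist12.png

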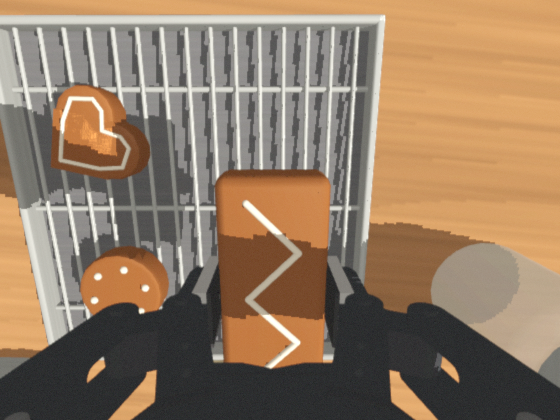

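Bar is held level at (273,270), heart (100,130) and round (125,285) in place; jar to the right is clear. Lowering.

jog_arm(rows=[[[1, 3, 0, -0.1, 0], [1, 3, 0, 0, 0], [1, 2.5, 0, 0, 0], [1, 1.5, 0, 0, 0], [1, 1, 0, 0, 0], [1, 0, 0, 0, 0], [1, 0, 0, 0, 0], [0.3, 0, 0, 0, 0], [-0.1, 0, 0, 0, 0], [-0.5, 0, 0, 0, 0], [-1, 0, 0, 0, 0], [-1, 0, 0, 0, 0], [-1, -1.5, 0, 0, 0], [-1, -3, 0, 0, 0], [-1, -4, 0, 0, 0], [-1, -4, 0, 0, 0], [-1, 0, 0, 0, 0], [-1, 0, 0, 0, 0]]])

```text
time_s: 31.5
ee_pos: [0.4866, 0.2994, 0.1475]
ee_rot: [12.3, 90.0, 17.9]
wrist_force: [-0.2, -0.1, -1.0]
opening: 0.0854
```

```bash
python3 - <<'E'
from cook import *
c=grab('wrist','wrist13'); cookies(c,(0.36,0.64,0.1,0.38),0.026,0.06)
# wand axis: from head means in wrist3, refit
c=load('wrist3');P=cloud(c)
goal(0.50,0.02,0.25,93.8)
E
```

```text
px [103. 136.] cen [442.4 171.7] h 36.1 area 2772 rect [439.4 175.8] [61.  59.2] 82.8 far dir -52.8 dist 36.9 min 19.7 sol 0.956 rgb [174. 122.  81.]
px [273. 210.] cen [487.3 300.4] h 36.0 area 4092 rect [487.3 300.4] [97.7 43.2] 6.1 far dir -16.1 dist 52.3 min 20.6 sol 0.980 rgb [194. 132.  82.]
px [119. 271.] cen [549.  179.5] h 35.9 area 1650 rect [547.7 178.6] [35.6 63.5] 44.7 far dir 108.7 dist 35.7 min 12.3 sol 0.901 rgb [185. 120.  71.]
jaw now 95.59 spin 1.79  shift after spin (cm) [-10.3  -27.96  -0.5 ]  shift before spin [-10.3  -27.93  -1.37] q6 -70.0 j1 25.6
```

View pics/wrist13.png

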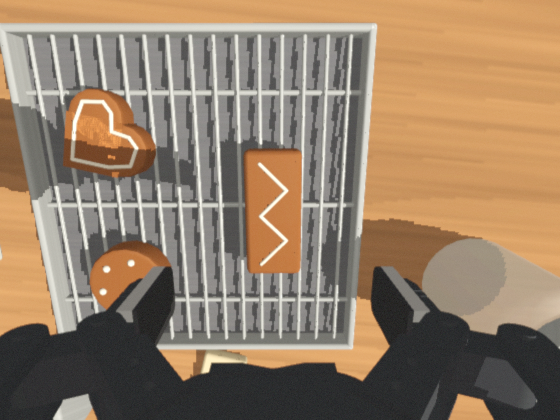

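All three are flat on the rack, with the bar at (273,210). Now over to the wand for a closer look.

jog_arm(rows=[[[-1, 0, 0, 0, 1.8], [-1, -2, -2, 0, 0], [-1, -2, -4, 0, 0], [-1, -2, -4, 0, 0], [-1, -2, -4, 0, 0], [-1, -2, -4, 0, 0], [-1, 0, -4, 0, 0], [-1, 0, -4, 0, 0], [-1, 0, -2, 0, 0], [-1, 0, 0, 0, 0], [-1, 0, 0, 0, 0], [-1, 0, 0, 0, 0]]])

```text
time_s: 33.05
ee_pos: [0.5052, 0.0207, 0.2474]
ee_rot: [122.5, 90.0, 126.4]
wrist_force: [0.0, -0.2, -0.5]
opening: 0.0854
```

```bash
cat > wand.py <<'E'
from h import *
def wand(c):
    P=cloud(c); hsv=cv2.cvtColor(c['im'],cv2.COLOR_RGB2HSV)
    b=(P[...,0]>.34)&(P[...,0]<.60)&(P[...,1]>-.05)&(P[...,1]<.08)
    for t,m,h in (('head',b&(P[...,2]>.049)&(P[...,2]<.057),None),('handle',b&(P[...,2]>.0445)&(P[...,2]<.0495)&(hsv[...,2]<60),None),('rest',b&(hsv[...,1]<50)&(P[...,2]>.009)&(P[...,2]<.0155),None),('cheek',b&(hsv[...,1]<60)&(P[...,2]>.022)&(P[...,2]<.034),None)):
        n,l,st,ce=cv2.connectedComponentsWithStats(m.astype(np.uint8)); i=1+st[1:,4].argmax(); q=P[l==i] if t!='cheek' else P[m]
        r=cv2.minAreaRect((q[:,:2]*1000).astype(np.float32)); print(t,st[i],'z',np.median(q[:,2]).round(4),np.round(r[0],1),np.round(r[1],1),round(r[2],1),'mean',(q.mean(0)*1000).round(1))
        Q=q[:,:2]-q[:,:2].mean(0); w,v=np.linalg.eigh(Q.T@Q); print('  axis',np.degrees(np.arctan2(v[1,1],v[0,1])).round(2))
E
python3 - <<'E'
from wand import *
c=grab('wrist','wrist14'); wand(c)
E
```

```text
head [ 247  184   47   48 2088] z 0.0517 [523.1  20.4] [50.5 47.7] 3.8 mean [522.5  20.5  51.6]
  axis -174.52
handle [ 255   68   31  113 3029] z 0.0474 [441.7  15.1] [106.2  29.5] 3.9 mean [436.5  14.6  47.3]
  axis -176.14
rest [ 234   61   72  174 5146] z 0.0116 [470.8  16.2] [188.7  75.3] 3.8 mean [444.1  13.3  11.6]
  axis -177.9
cheek [235 187   7  40 223] z 0.0287 [530.9  19.9] [69.9 75.9] 3.4 mean [537.   20.3  27.3]
  axis 94.44
```

View pics/wrist14.png

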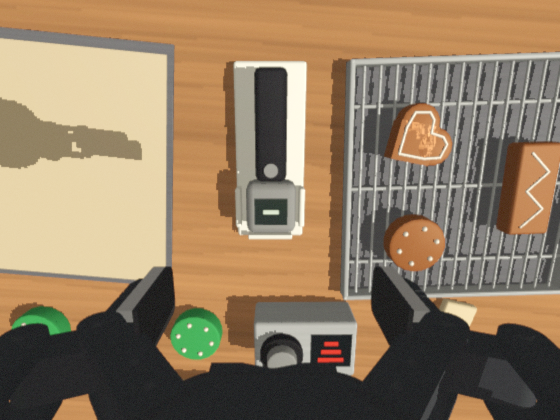

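wrist14 shows the wand from (270,70) to head (270,207) in the rest, and all cookies in place. Grip point (466.2,16.7), axis 3.85°, handle top 47.5 mm, so grip z = 33.5 mm (checks with 34).

```bash
python3 - <<'E'
from h import *
goal(0.4662,0.0167,0.10,93.85)
E
```

```text
jaw now 93.84 spin -0.01  shift after spin (cm) [14.74 -0.14 -3.92]  shift before spin [14.74 -0.14 -3.92] q6 -98.3 j1 -4.4
```

jog_arm(rows=[[[-1, 2.7, -0.1, -1.3, 0], [-1, 4, 0, -1.3, 0], [-1, 4, 0, -1.3, 0], [-1, 4, 0, 0, 0], [-1, 0, 0, 0, 0], [-1, 0, 0, 0, 0], [-1, 0, 0, 0, 0]]])

```text
time_s: 33.98
ee_pos: [0.4675, 0.0166, 0.1017]
ee_rot: [-8.7, 89.9, -4.9]
wrist_force: [-0.4, -0.4, 0.3]
opening: 0.0854
```

```bash
python3 - <<'E'
from wand import *
c=grab('wrist','wrist15'); wand(c); goal(0.4662,0.0167,0.024,93.85)
E
```

```text
head [ 234  284   77   71 4949] z 0.0517 [522.9  20.5] [51.5 48. ] 3.3 mean [521.2  20.4  51.6]
  axis -176.13
handle [ 245   98   55  180 8380] z 0.0474 [441.  15.] [107.1  30.2] 3.6 mean [434.6  14.6  47.3]
  axis -176.06
rest [  212    84   117   256 11677] z 0.0117 [471.  16.] [188.6  75.6] 3.7 mean [437.4  12.5  11.6]
  axis -178.99
cheek [314 278  11  59 543] z 0.0292 [522.8  19.5] [54.1 75.7] 3.8 mean [523.4  19.7  28.7]
  axis 93.71
jaw now 93.80 spin -0.05  shift after spin (cm) [ 7.76  0.02 -0.14]  shift before spin [ 7.76  0.02 -0.14] q6 -99.1 j1 -5.3
```

View pics/wrist15.png

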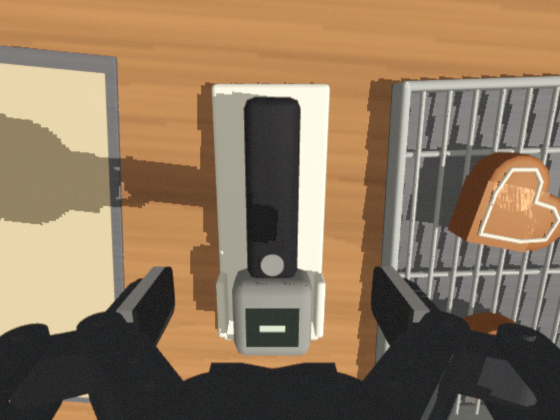

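The handle at (272,185) is centred between the fingers. Descend and grip.

jog_arm(rows=[[[-1, 2, 0, -0.1, 0], [-1, 2, 0, 0, 0], [-1, 2, 0, 0, 0], [-1, 1.2, 0, 0, 0], [-1, 0.5, 0, 0, 0], [-1, 0, 0, 0, 0], [-1, 0, 0, 0, 0]]], squeeze=30)

```text
time_s: 34.9
ee_pos: [0.4659, 0.0165, 0.0238]
ee_rot: [-8.7, 90.0, -4.9]
wrist_force: [0.2, 0.0, 1.3]
opening: 0.0856
```

jog_arm(rows=[[[1, 0, 0, 0, 0], [1, 0, 0, 0, 0], [1, 0, 0, 0, 0], [1, 0, 0, 0, 0], [1, 0, 0, 0, 0], [1, 0, 0, 0, 0], [1, 0, 0, 0, 0], [1, 0, 0, 0, 0]]], squeeze=60)

```text
time_s: 35.9
ee_pos: [0.4656, 0.0165, 0.0236]
ee_rot: [-4.2, 90.0, -0.5]
wrist_force: [-1.6, 1.0, 7.5]
opening: 0.0312
```

```bash
python3 - <<'E'
from wand import *
s,p,R=pose(); print(p,s['ee_rot'],R.round(4),s['wrist_force'],s['qpos']); c=grab('wrist','wrist16'); wand(c)
E
```

```text
[0.46558358 0.01650694 0.02355535] [-4.24694889 89.98104406 -0.45674232] [[ 3.000e-04 -6.610e-02  9.978e-01]
 [-0.000e+00  9.978e-01  6.610e-02]
 [-1.000e+00 -0.000e+00  3.000e-04]] [-1.62359369  0.95015652  7.48625898] [-5.32065710e+00  3.62530257e+01  1.10963243e+02  2.96985428e-03
  3.27648433e+01 -9.91133608e+01]
head [314 284  42  61 624] z 0.0532 [462.8  34.8] [11.1 26.1] 69.7 mean [461.3  34.5  53.1]
  axis 174.59
handle [  227    87    92   278 21160] z 0.0475 [439.2  15.4] [103.7  30.3] 3.8 mean [431.8  14.9  47.4]
  axis -175.93
rest [  179    68   181   224 17057] z 0.0117 [427.4  13.2] [101.5  75.6] 3.8 mean [413.6  10.5  11.6]
  axis 114.58
cheek [202 256  29  22 262] z 0.0295 [477.  18.] [45.  58.3] 3.7 mean [470.   17.5  29.2]
  axis 91.26
```

jog_arm(rows=[[[1, -1, 0, 0, 0], [1, -1.5, 0, 0, 0], [1, -2.5, 0, 0, 0], [1, -2.5, 0, 0, 0], [1, -1.8, 0, 0, 0], [1, 0, 0, 0, 0], [1, 0, 0, 0, 0]]], squeeze=70)

```text
time_s: 36.83
ee_pos: [0.4652, 0.0165, 0.1159]
ee_rot: [173.6, 90.0, 177.4]
wrist_force: [-0.4, 0.4, -1.2]
opening: 0.0311
```

```bash
python3 - <<'E'
from cook import *
c=grab('wrist','wrist17'); s=grab('side','side17')
cookies(c,(0.36,0.64,0.1,0.38),0.026,0.06)
cv2.imwrite('pics/side17c.png',cv2.resize(cv2.cvtColor(s['im'][100:320,130:410],cv2.COLOR_RGB2BGR),None,fx=2.5,fy=2.5))
goal(0.3878,0.1626,0.1166,93.85)
E
```

```text
px [498. 204.] cen [442.2 168.3] h 36.2 area 2737 rect [439.1 172.1] [60.7 59.3] 82.8 far dir -53.2 dist 36.1 min 19.7 sol 0.952 rgb [194. 146. 104.]
px [496. 335.] cen [542.2 192.5] h 35.9 area 1109 rect [540.4 193.7] [61.9 24.8] 60.8 far dir 43.5 dist 32.5 min 9.9 sol 0.954 rgb [161. 105.  63.]
jaw now 93.79 spin -0.06  shift after spin (cm) [-0.09 15.09 -6.73]  shift before spin [-0.09 15.09 -6.74] q6 -99.1 j1 -5.3
```

View pics/side17c.png

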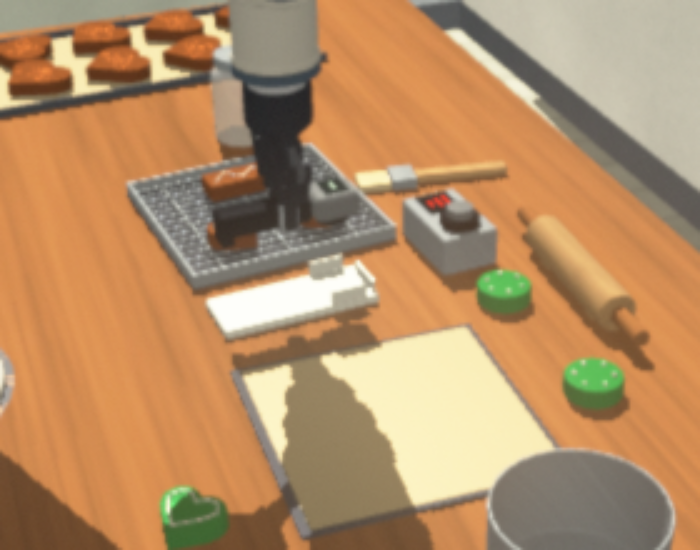

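View pics/wrist17.png

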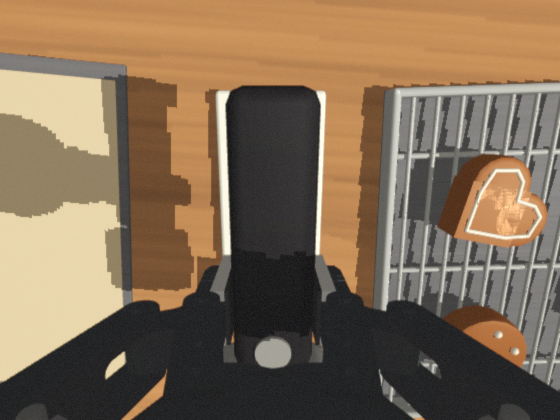

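The wand is lifted level: the side crop shows it above the empty rest, and wrist17 shows it straight in the fingers. Move over the heart.

jog_arm(rows=[[[1, 0, 1, -0.4, 0], [1, 0, 2, -1, 0], [1, 0, 2.5, -1.2, 0], [1, 0, 2.5, -1.2, 0], [1, 0, 2.5, -1.2, 0], [1, 0, 2.5, -1, 0], [1, 0, 1.5, -0.6, 0], [1, 0, 0.5, -0.2, 0], [1, 0, 0, 0, 0], [1, 0, 0, 0, 0], [1, 0, 0, 0, 0]]])

```text
time_s: 38.3
ee_pos: [0.388, 0.1613, 0.1163]
ee_rot: [-125.2, 90.0, -121.4]
wrist_force: [-0.5, 0.5, -1.6]
opening: 0.0312
```

```bash
cat > chk.py <<'E'
from cook import *
def chk(name):
    # wand handle/head seen by top & side; heights via depth
    for n in ('side','top'):
        c=grab(n,n+name); im=c['im']
    c=grab('wrist','wrist'+name); P=cloud(c); hsv=cv2.cvtColor(c['im'],cv2.COLOR_RGB2HSV)
    s,p,R=pose(); T=(P-p)@R
    m=(np.abs(T[...,1])<.020)&(T[...,0]>-.06)&(T[...,0]<.02)&(T[...,2]<-.02)&(T[...,2]>-.1)&(hsv[...,2]<70)
    q=T[m]; print('handle pts',len(q)); 
    r=cv2.minAreaRect((q[:,1:]*1000).astype(np.float32)); print('  tool frame yz rect',np.round(r[0],1),np.round(r[1],1),round(r[2],2),'tail z',(q[:,2].min()*1000).round(1))
    t=q[np.abs(q[:,1])<.01]; A=np.c_[t[:,2],np.ones(len(t))]; k=np.linalg.lstsq(A,t[:,0],rcond=None)[0]; print('  top height above TCP at grip mm %.1f pitch deg %.2f'%(-k[1]*1000,np.degrees(k[0])))
    print('opening',s['opening'],'pos',p)
E
python3 - <<'E'
from chk import *
chk('18'); goal(0.3873,0.1616,0.1166,93.85)
s=load('side18'); cv2.imwrite('pics/side18c.png',cv2.resize(cv2.cvtColor(s['im'][80:260,150:390],cv2.COLOR_RGB2BGR),None,fx=3,fy=3))
E
```

```text
handle pts 15287
  tool frame yz rect [  0.6 -49.4] [58.7 32. ] 89.99 tail z -78.7
  top height above TCP at grip mm 24.7 pitch deg -0.75
opening 0.031300231299390184 pos [0.38786761 0.16142529 0.11627085]
jaw now 93.76 spin -0.09  shift after spin (cm) [-0.03  0.02 -0.06]  shift before spin [-0.03  0.02 -0.06] q6 -79.3 j1 14.4
```

View pics/side18c.png

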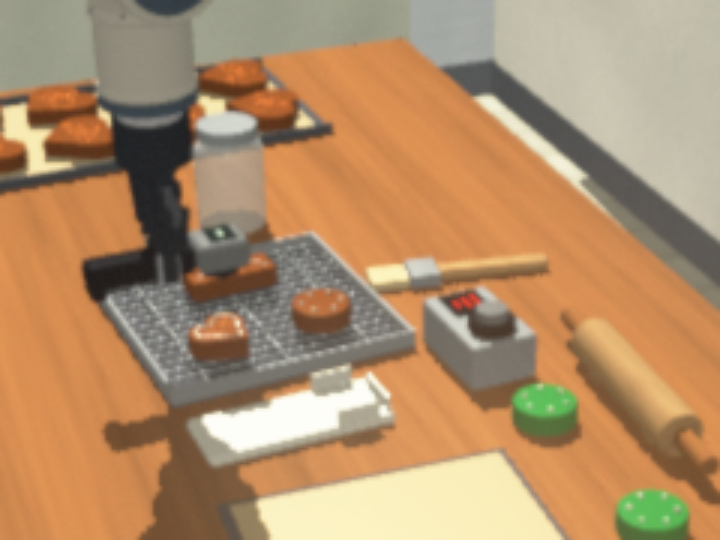

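View pics/wrist18.png

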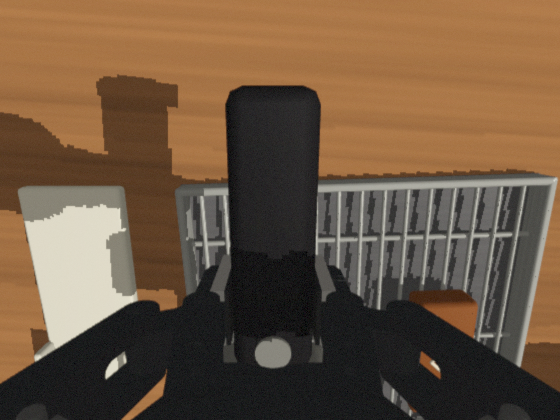

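```bash
python3 - <<'E'
from h import *
s,p,R=pose()
X=p+0.0579*R[:,2]+np.array([0,0,.0284]); print(X, proj(load('side18'),X), proj(load('top18'),X))
t=load('top18'); u,v=proj(t,X).astype(int); cv2.imwrite('pics/top18c.png',cv2.resize(cv2.cvtColor(t['im'][150:280,150:320],cv2.COLOR_RGB2BGR),None,fx=4,fy=4))
E
```

```text
[0.44564305 0.16522118 0.14467069] [222.29193864 157.71592464] [228.20333979 233.94229054]
```

View pics/top18c.png

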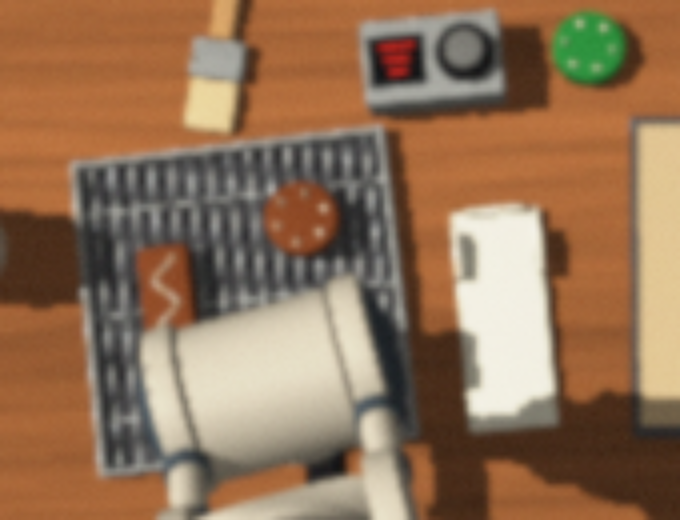

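The side view sees the head at (222.7,158), where I predicted (222.3,157.7), so the window is over the heart. Hold.

jog_arm(rows=[[[1, 0, 0, 0, 0], [1, 0, 0, 0, 0], [1, 0, 0, 0, 0], [1, 0, 0, 0, 0], [1, 0, 0, 0, 0], [1, 0, 0, 0, 0], [1, 0, 0, 0, 0], [1, 0, 0, 0, 0], [1, 0, 0, 0, 0], [1, 0, 0, 0, 0], [1, 0, 0, 0, 0], [1, 0, 0, 0, 0], [1, 0, 0, 0, 0], [1, 0, 0, 0, 0], [1, 0, 0, 0, 0], [1, 0, 0, 0, 0], [1, 0, 0, 0, 0], [1, 0, 0, 0, 0], [1, 0, 0, 0, 0], [1, 0, 0, 0, 0]]])

```text
time_s: 40.95
ee_pos: [0.3877, 0.1617, 0.1163]
ee_rot: [164.2, 90.0, 168.0]
wrist_force: [-0.1, -0.4, -1.3]
opening: 0.0311
```

jog_arm(rows=[[[1, 0, 0, 0, 0], [1, 0, 0, 0, 0], [1, 0, 0, 0, 0], [1, 0, 0, 0, 0], [1, 0, 0, 0, 0]]])

```text
time_s: 41.58
ee_pos: [0.3878, 0.1617, 0.1163]
ee_rot: [162.4, 90.0, 166.2]
wrist_force: [0.5, 0.4, -2.7]
opening: 0.031
```

```bash
python3 - <<'E'
from chk import *
chk('19'); goal(0.4998,0.1831,0.1166,93.85)
E
```

```text
handle pts 15302
  tool frame yz rect [  0.8 -49.4] [32.2 58.8] 0.32 tail z -78.8
  top height above TCP at grip mm 24.7 pitch deg -0.79
opening 0.03115553332985792 pos [0.38771423 0.16165925 0.11626173]
jaw now 93.79 spin -0.06  shift after spin (cm) [-0.03  1.39 11.33]  shift before spin [-0.03  1.4  11.33] q6 -79.3 j1 14.5
```

jog_arm(rows=[[[1, 0, 0.1, 0.8, 0], [1, 0, 0.2, 1.6, 0], [1, 0, 0.3, 2.2, 0], [1, 0, 0.3, 2.2, 0], [1, 0, 0.2, 2.2, 0], [1, 0, 0.2, 1.5, 0], [1, 0, 0.1, 0.8, 0], [1, 0, 0, 0, 0], [1, 0, 0, 0, 0], [1, 0, 0, 0, 0]]])

```text
time_s: 42.98
ee_pos: [0.4991, 0.183, 0.1163]
ee_rot: [-168.2, 90.0, -164.4]
wrist_force: [0.2, 0.5, -2.0]
opening: 0.0313
```

```bash
python3 - <<'E'
from chk import *
chk('20'); goal(0.4998,0.1831,0.1166,93.85)
s=load('side20'); cv2.imwrite('pics/side20c.png',cv2.resize(cv2.cvtColor(s['im'][80:260,150:390],cv2.COLOR_RGB2BGR),None,fx=3,fy=3))
print('predicted head in crop',(proj(s,pose()[1]+0.0579*pose()[2][:,2]+np.array([0,0,.0284]))-[150,80])*3)
E
```

```text
handle pts 15435
  tool frame yz rect [  0.8 -49.6] [32.2 59.3] 0.21 tail z -79.2
  top height above TCP at grip mm 24.7 pitch deg -0.76
opening 0.03111264399785231 pos [0.49937611 0.1830853  0.11637624]
jaw now 93.79 spin -0.06  shift after spin (cm) [-0.02 -0.    0.04]  shift before spin [-0.02 -0.    0.04] q6 -80.1 j1 13.7
predicted head in crop [315.84718548 207.13478259]
```

View pics/side20c.png

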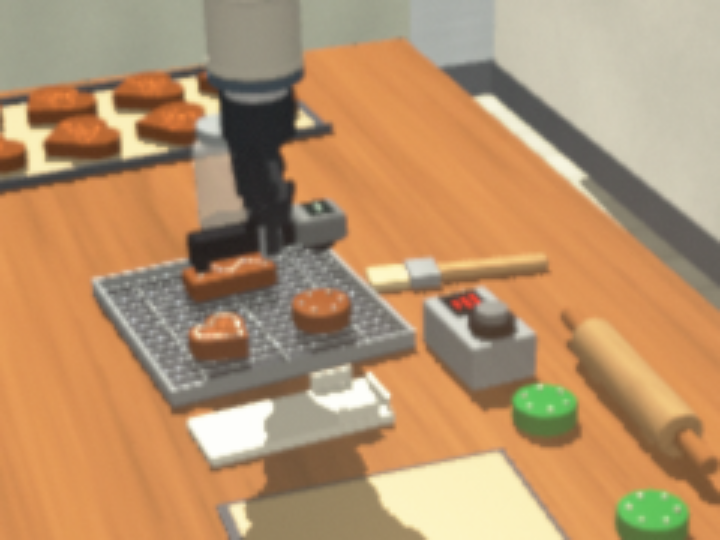

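View pics/wrist20.png

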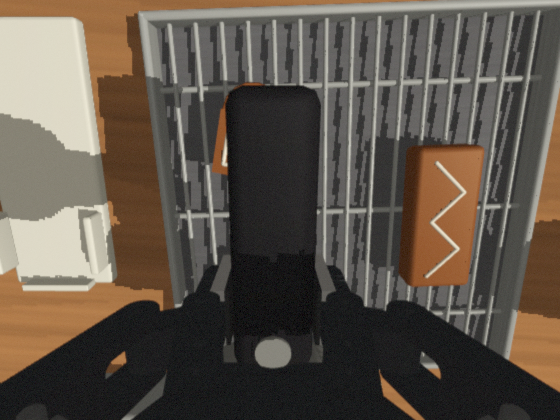

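The head at crop (318,208) matches the prediction (316,207), and the cookies are in place. Hold over the round.

jog_arm(rows=[[[1, 0, 0, 0, 0], [1, 0, 0, 0, 0], [1, 0, 0, 0, 0], [1, 0, 0, 0, 0], [1, 0, 0, 0, 0], [1, 0, 0, 0, 0], [1, 0, 0, 0, 0], [1, 0, 0, 0, 0], [1, 0, 0, 0, 0], [1, 0, 0, 0, 0], [1, 0, 0, 0, 0], [1, 0, 0, 0, 0], [1, 0, 0, 0, 0], [1, 0, 0, 0, 0], [1, 0, 0, 0, 0], [1, 0, 0, 0, 0], [1, 0, 0, 0, 0], [1, 0, 0, 0, 0], [1, 0, 0, 0, 0], [1, 0, 0, 0, 0]]])

```text
time_s: 45.62
ee_pos: [0.4996, 0.1831, 0.1163]
ee_rot: [43.3, 90.0, 47.1]
wrist_force: [0.7, -0.3, -0.7]
opening: 0.0309
```

jog_arm(rows=[[[1, 0, 0, 0, 0], [1, 0, 0, 0, 0], [1, 0, 0, 0, 0], [1, 0, 0, 0, 0], [1, 0, 0, 0, 0]]])

```text
time_s: 46.25
ee_pos: [0.4996, 0.1831, 0.1163]
ee_rot: [-62.7, 90.0, -58.9]
wrist_force: [0.1, 0.1, -1.7]
opening: 0.031
```

```bash
python3 - <<'E'
from chk import *
chk('21'); cookies(load('wrist21'),(0.36,0.64,0.25,0.38),0.026,0.06);goal(0.4291,0.2955,0.1166,93.85)
E
```

```text
handle pts 15399
  tool frame yz rect [  0.8 -49.5] [32.2 59.1] 0.27 tail z -79.1
  top height above TCP at grip mm 24.7 pitch deg -0.74
opening 0.030979082954251717 pos [0.49957777 0.18310255 0.1162833 ]
px [442. 213.] cen [487.6 298.6] h 36.0 area 4154 rect [487.6 298.3] [98.4 44. ] 6.0 far dir 28.8 dist 52.5 min 20.5 sol 0.970 rgb [147.  97.  61.]
jaw now 93.79 spin -0.06  shift after spin (cm) [-0.03 11.69 -6.28]  shift before spin [-0.03 11.68 -6.29] q6 -80.1 j1 13.7
```

jog_arm(rows=[[[1, 0, 0.8, -0.5, 0], [1, 0, 1.6, -0.9, 0], [1, 0, 2.3, -1.2, 0], [1, 0, 2.4, -1.2, 0], [1, 0, 2.3, -1.2, 0], [1, 0, 1.5, -0.8, 0], [1, 0, 0.8, -0.5, 0], [1, 0, 0, 0, 0], [1, 0, 0, 0, 0], [1, 0, 0, 0, 0]]])

```text
time_s: 47.65
ee_pos: [0.4293, 0.2952, 0.1163]
ee_rot: [-80.1, 90.0, -76.4]
wrist_force: [0.3, -0.7, -1.7]
opening: 0.0311
```

```bash
python3 - <<'E'
from chk import *
chk('22'); goal(0.4291,0.2955,0.1166,93.85)
s=load('side22'); cv2.imwrite('pics/side22c.png',cv2.resize(cv2.cvtColor(s['im'][80:260,150:390],cv2.COLOR_RGB2BGR),None,fx=3,fy=3))
print('predicted head in crop',(proj(s,pose()[1]+0.0579*pose()[2][:,2]+np.array([0,0,.0284]))-[150,80])*3)
E
```

```text
handle pts 2939
  tool frame yz rect [  0.6 -49.2] [58.3 31.8] 89.99 tail z -78.3
  top height above TCP at grip mm 24.9 pitch deg -1.89
opening 0.03149646090508755 pos [0.42920718 0.29537006 0.11627968]
jaw now 93.76 spin -0.09  shift after spin (cm) [-0.03  0.01 -0.01]  shift before spin [-0.03  0.01 -0.01] q6 -65.8 j1 28.0
predicted head in crop [221.62856343 176.68510437]
```

View pics/side22c.png

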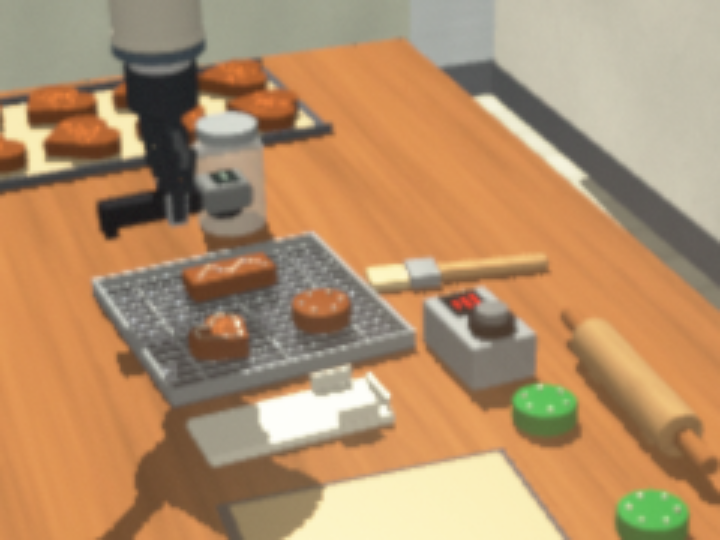

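Head at crop (223,178) vs prediction (222,177), level and over the bar (the lower handle-point count is only a lighting change). Hold.

jog_arm(rows=[[[1, 0, 0, 0, 0], [1, 0, 0, 0, 0], [1, 0, 0, 0, 0], [1, 0, 0, 0, 0], [1, 0, 0, 0, 0], [1, 0, 0, 0, 0], [1, 0, 0, 0, 0], [1, 0, 0, 0, 0], [1, 0, 0, 0, 0], [1, 0, 0, 0, 0], [1, 0, 0, 0, 0], [1, 0, 0, 0, 0], [1, 0, 0, 0, 0], [1, 0, 0, 0, 0], [1, 0, 0, 0, 0], [1, 0, 0, 0, 0], [1, 0, 0, 0, 0], [1, 0, 0, 0, 0], [1, 0, 0, 0, 0], [1, 0, 0, 0, 0]]])

```text
time_s: 50.3
ee_pos: [0.429, 0.2957, 0.1163]
ee_rot: [7.3, 90.0, 11.1]
wrist_force: [-0.7, 0.8, -2.4]
opening: 0.0312
```

jog_arm(rows=[[[1, 0, 0, 0, 0], [1, 0, 0, 0, 0], [1, 0, 0, 0, 0], [1, 0, 0, 0, 0], [1, 0, 0, 0, 0]]])

```text
time_s: 50.92
ee_pos: [0.429, 0.2957, 0.1163]
ee_rot: [-171.8, 90.0, -168.0]
wrist_force: [0.8, 0.6, -2.1]
opening: 0.031
```

```bash
python3 - <<'E'
from chk import *
chk('23'); goal(0.4656,0.0165,0.1166,93.80)
E
```

```text
handle pts 3016
  tool frame yz rect [  0.6 -49.2] [58.4 32. ] 89.85 tail z -78.4
  top height above TCP at grip mm 25.0 pitch deg -2.01
opening 0.030945057845614722 pos [0.4289711  0.29569563 0.11627659]
jaw now 93.79 spin -0.01  shift after spin (cm) [ -0.03 -28.1    1.8 ]  shift before spin [ -0.03 -28.1    1.81] q6 -65.8 j1 28.0
```

View pics/wrist23.png

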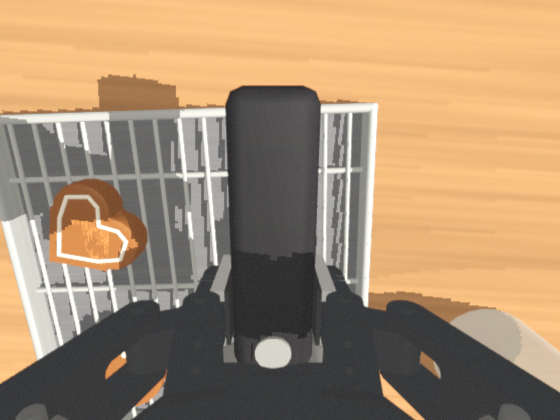

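The wand is unchanged in the grip. Carry it back over the rest.

jog_arm(rows=[[[1, 0, -1, 0.1, 0], [1, 0, -2.5, 0.2, 0], [1, 0, -3.2, 0.2, 0], [1, 0, -3.2, 0.2, 0], [1, 0, -3.2, 0.2, 0], [1, 0, -3.2, 0.2, 0], [1, 0, -3.2, 0.2, 0], [1, 0, -3.2, 0.2, 0], [1, 0, -2.7, 0.2, 0], [1, 0, -1.7, 0.1, 0], [1, 0, -1, 0, 0], [1, 0, 0, 0, 0], [1, 0, 0, 0, 0], [1, 0, 0, 0, 0]]])

```text
time_s: 52.82
ee_pos: [0.4654, 0.0171, 0.1163]
ee_rot: [157.3, 90.0, 161.2]
wrist_force: [0.1, 0.2, -1.2]
opening: 0.0313
```

```bash
python3 - <<'E'
from chk import *
chk('24'); goal(0.4656,0.0165,0.0245,93.80)
s=load('side24'); cv2.imwrite('pics/side24c.png',cv2.resize(cv2.cvtColor(s['im'][80:280,150:390],cv2.COLOR_RGB2BGR),None,fx=3,fy=3))
print('predicted head in crop',(proj(s,pose()[1]+0.0579*pose()[2][:,2]+np.array([0,0,.0284]))-[150,80])*3)
E
```

```text
handle pts 15079
  tool frame yz rect [  0.9 -49.4] [31.1 58.7] 0.01 tail z -78.8
  top height above TCP at grip mm 24.7 pitch deg -0.76
opening 0.03096331775688372 pos [0.465475   0.016822   0.11627246]
jaw now 93.82 spin 0.02  shift after spin (cm) [ 9.18 -0.03  0.01]  shift before spin [ 9.18 -0.03  0.01] q6 -99.1 j1 -5.3
predicted head in crop [336.36108635 281.77931928]
```

View pics/wrist24.png

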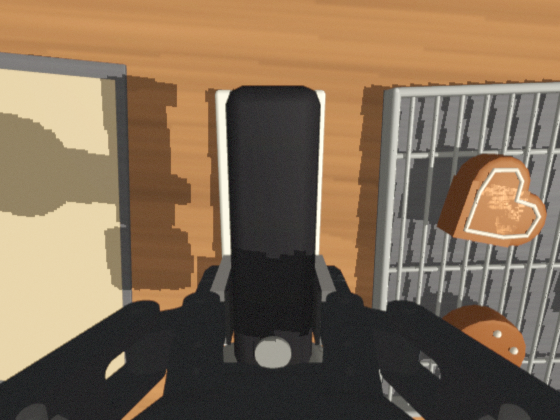

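View pics/side24c.png

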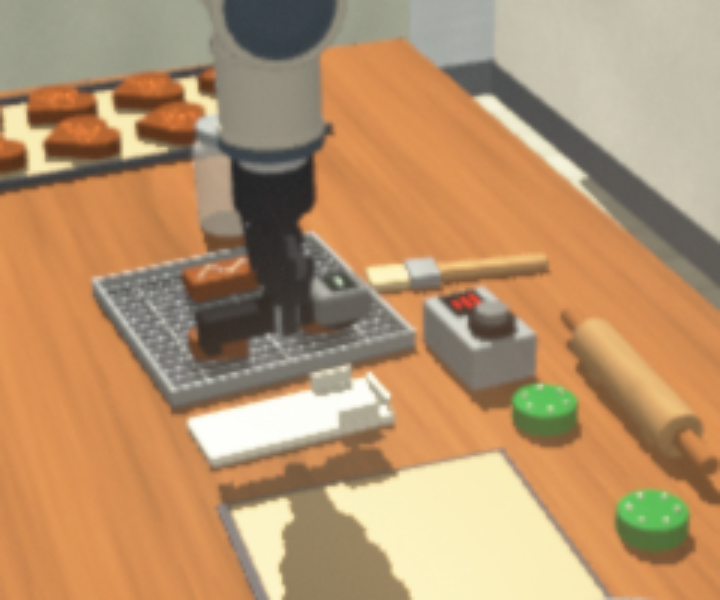

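Same view as at the lift (wrist17), and the wand has not slipped. Lower slowly into the rest.

jog_arm(rows=[[[1, 1.5, 0, 0, 0], [1, 2, 0, 0, 0], [1, 2, 0, 0, 0], [1, 1.5, 0, 0, 0], [1, 1, 0, 0, 0], [1, 0.6, 0, 0, 0], [1, 0.3, 0, 0, 0], [1, 0.2, 0, 0, 0], [1, 0, 0, 0, 0], [1, 0, 0, 0, 0]]])

```text
time_s: 54.22
ee_pos: [0.4656, 0.0165, 0.0255]
ee_rot: [-12.2, 90.0, -8.4]
wrist_force: [0.3, -0.2, -1.5]
opening: 0.031
```

jog_arm(rows=[[[1, 0.1, 0, 0, 0], [1, 0.1, 0, 0, 0], [1, 0, 0, 0, 0], [1, 0, 0, 0, 0]]], squeeze=30)

```text
time_s: 54.72
ee_pos: [0.4656, 0.0165, 0.0236]
ee_rot: [-13.1, 90.0, -9.3]
wrist_force: [-1.1, -0.1, 8.5]
opening: 0.0317
```

jog_arm(rows=[[[0.4, 0, 0, 0, 0], [0.1, 0, 0, 0, 0], [-0.3, 0, 0, 0, 0], [-0.7, 0, 0, 0, 0], [-1, 0, 0, 0, 0], [-1, 0, 0, 0, 0], [-1, 0, 0, 0, 0], [-1, -1, 0, 0, 0], [-1, -2.5, 0, 0, 0], [-1, -4, 0, 0, 0], [-1, -4, 0, 0, 0], [-1, -4, 0, 0, 0], [-1, 0, 0, 2, 0], [-1, 0, 0, 2, 0], [-1, 0, 0, 0, 0], [-1, 0, 0, 0, 0], [-1, 0, 0, 0, 0]]])

```text
time_s: 56.85
ee_pos: [0.5046, 0.0191, 0.1783]
ee_rot: [171.5, 90.0, 175.3]
wrist_force: [-0.0, 0.2, 0.1]
opening: 0.0854
```

```bash
python3 - <<'E'
from wand import *
from cook import *
c=grab('wrist','wrist25'); wand(c)
cookies(c,(0.36,0.64,0.1,0.38),0.026,0.06)
E
```

```text
head [ 244  200   58   58 3129] z 0.0517 [522.9  21. ] [50.4 48.3] 3.7 mean [522.1  21.   51.6]
  axis -173.73
handle [ 253   54   40  142 4890] z 0.0474 [441.7  15.6] [106.7  30. ] 3.7 mean [436.2  15.2  47.3]
  axis -176.3
rest [ 226   48   90  210 7428] z 0.0117 [470.9  16.2] [187.3  75.4] 3.7 mean [443.2  12.3  11.6]
  axis -179.15
cheek [305 202   9  48 344] z 0.0287 [530.9  20. ] [69.6 75.9] 3.8 mean [535.5  20.7  27.4]
  axis 95.18
px [458. 140.] cen [442.6 168.9] h 36.2 area 2696 rect [439.5 172.7] [60. 59.] 83.5 far dir -53.7 dist 36.3 min 19.5 sol 0.954 rgb [198. 148. 106.]
px [448. 270.] cen [557.5 185.2] h 36.0 area 3004 rect [557.2 185.2] [64.3 60.1] 49.4 far dir -132.0 dist 32.4 min 28.9 sol 0.975 rgb [173. 115.  71.]
```

View pics/wrist25.png

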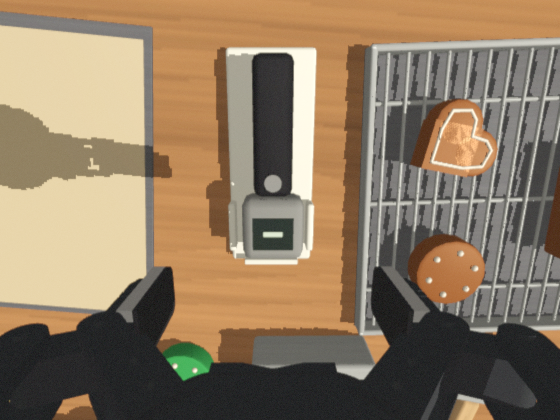

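The wand is back in its rest within 0.5 mm and 0.1° of before. Now the button.

```bash
cat > btn.py <<'E'
from h import *
def btn(c):
    P=cloud(c)
    b=(P[...,0]>.62)&(P[...,0]<.76)&(P[...,1]>-.06)&(P[...,1]<.12)
    for lo,hi in ((.047,.053),(.057,.064),(.068,.08)):
        m=b&(P[...,2]>lo)&(P[...,2]<hi); n,l,st,ce=cv2.connectedComponentsWithStats(m.astype(np.uint8))
        if n<2: continue
        i=1+st[1:,4].argmax(); q=P[l==i]
        r=cv2.minAreaRect((q[:,:2]*1000).astype(np.float32)); print(lo,st[i],ce[i].round(0),'z',np.median(q[:,2]).round(4),np.round(r[0],1),np.round(r[1],1),round(r[2],1),'rgb',c['im'][l==i].mean(0).round())
E
python3 - <<'E'
from btn import *
for n in ('wrist3','wrist14','wrist2'): print(n); btn(load(n))
goal(0.67,0.03,0.178)
E
```

```text
wrist3
0.047 [ 206  269   86   56 2967] [257. 294.] z 0.0498 [691.9  67.7] [ 74.3 109.8] 4.1 rgb [152. 137. 130.]
0.057 [212 285  39  36 514] [232. 298.] z 0.0615 [692.9  44.4] [49.3 47.4] 77.1 rgb [51. 50. 49.]
0.068 [217 295  28  26 549] [230. 308.] z 0.0734 [693.5  43.9] [32.9 32.7] 40.5 rgb [156. 154. 144.]
wrist14
0.047 [ 254  321   96   52 2790] [309. 339.] z 0.0499 [686.1  65.5] [ 68.5 109.3] 0.6 rgb [145. 127. 121.]
0.057 [260 336  43  31 577] [280. 348.] z 0.0614 [687.   42.4] [35.9 49. ] 11.8 rgb [44. 43. 42.]
0.068 [267 349  30  19 439] [281. 358.] z 0.0733 [686.7  42.6] [20.2 33.2] 12.1 rgb [145. 143. 135.]
wrist2
0.047 [ 435  283   88   51 2285] [487. 302.] z 0.05 [691.2  67. ] [ 72.5 110.2] 4.7 rgb [144. 126. 119.]
0.057 [445 299  39  20 331] [465. 307.] z 0.0615 [679.9  45.4] [47.9 21. ] 81.0 rgb [49. 47. 46.]
0.068 [457 310  26  21 321] [472. 319.] z 0.0735 [689.4  47.7] [32.8 20.5] 43.9 rgb [149. 147. 138.]
jaw now 93.79 spin 0.00  shift after spin (cm) [ 0.02 -0.   16.56]  shift before spin [ 0.02 -0.   16.56] q6 -98.4 j1 -4.6
```

Button top: (693.5, 44), z = 73.4 mm, Ø33. That matches the description. Go above with the gripper shut and look.

jog_arm(rows=[[[1, 0, 0, 2, 0], [1, 0, 0.2, 3, 0], [1, 0, 0.3, 3.5, 0], [1, 0, 0.3, 3.5, 0], [1, 0, 0.2, 3.5, 0], [1, 0, 0.2, 2.5, 0], [1, 1, 0, 1, 0], [1, 1, 0, 0, 0], [1, 0, 0, 0, 0], [1, 0, 0, 0, 0], [1, 0, 0, 0, 0]]], squeeze=30)

```text
time_s: 58.28
ee_pos: [0.6941, 0.0436, 0.1588]
ee_rot: [-9.8, 90.0, -6.0]
wrist_force: [0.3, -0.6, -0.7]
opening: -0.0004
```

```bash
python3 - <<'E'
from btn import *
c=grab('wrist','wrist26'); btn(c); goal(0.6935,0.044,0.085)
E
```

```text
0.047 [ 230  165  149   93 9172] [314. 208.] z 0.0499 [692.3  67.4] [ 73.2 110. ] 4.0 rgb [154. 142. 135.]
0.057 [ 239  185   67   66 1675] [272. 213.] z 0.0616 [694.3  44. ] [49. 49.] 68.1 rgb [51. 49. 49.]
0.068 [ 249  199   47   47 1736] [272. 222.] z 0.0736 [694.2  44. ] [33.1 32.5] 4.6 rgb [160. 158. 148.]
jaw now 93.78 spin 0.00  shift after spin (cm) [ 7.38  0.05 -0.07]  shift before spin [ 7.38  0.05 -0.07] q6 -95.1 j1 -1.3
```

View pics/wrist26.png

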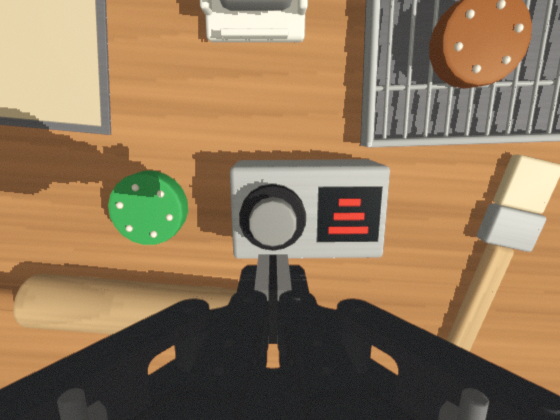

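The button (272,222) is straight under the shut fingers. Approach to just above, then press gently.

jog_arm(rows=[[[1, 2.5, 0, 0, 0], [1, 2.5, 0, 0, 0], [1, 1.5, 0, 0, 0], [1, 0.9, 0, 0, 0], [1, 0, 0, 0, 0], [1, 0, 0, 0, 0]]])

```text
time_s: 59.08
ee_pos: [0.6947, 0.0436, 0.0851]
ee_rot: [-5.7, 89.9, -1.9]
wrist_force: [-0.2, 0.1, -0.0]
opening: 0.0
```

jog_arm(rows=[[[1, 0.3, 0, 0, 0], [1, 0.3, 0, 0, 0], [1, 0.3, 0, 0, 0], [1, 0.2, 0, 0, 0], [1, 0, 0, 0, 0]]])

```text
time_s: 59.7
ee_pos: [0.6947, 0.0436, 0.074]
ee_rot: [-5.7, 89.9, -1.9]
wrist_force: [0.7, 0.3, 10.2]
opening: 0.0003
```

jog_arm(rows=[[[1, 0.05, 0, 0, 0], [1, 0.05, 0, 0, 0], [1, 0, 0, 0, 0], [1, 0, 0, 0, 0]]])

```text
time_s: 60.2
ee_pos: [0.6948, 0.0436, 0.0738]
ee_rot: [-5.7, 89.9, -1.9]
wrist_force: [-3.4, -0.8, 19.8]
opening: -0.0
```

The force rises steeply with almost no motion, so the button is at its stop, fully down. Retreat.

jog_arm(rows=[[[1, -0.5, 0, 0, 0], [1, -1, 0, 0, 0], [1, -2, 0, 0, 0], [1, -4, 0, 0, 0], [1, -4, 0, 0, 0], [1, -4, 0, 0, 0], [1, -4, 0, 0, 0], [1, 0, 0, -3, 0], [1, 0, 0, -3, 0], [1, 0, 0, -3, 0], [-1, 0, 0, -3, 0], [-1, 0, 0, 0, 0], [-1, 0, 0, 0, 0], [-1, 0, 0, 0, 0]]])

```text
time_s: 61.95
ee_pos: [0.5752, 0.0357, 0.2674]
ee_rot: [-1.9, 90.0, 1.9]
wrist_force: [-0.6, -1.3, -0.5]
opening: 0.0725
```

```bash
python3 - <<'E'
from btn import *; from cook import *
c=grab('wrist','wrist27'); btn(c); s=grab('side','side27'); grab('top','top27')
import wand; wand.wand(c); cookies(c,(0.36,0.64,0.1,0.38),0.026,0.06)
a=load('side0');t0,t1=load('top0'),load('top27')
cv2.imwrite('pics/top27c.png',cv2.resize(cv2.cvtColor(t1['im'][110:300,100:480],cv2.COLOR_RGB2BGR),None,fx=2,fy=2))
for n in ('wrist3','wrist26'): print(n); btn(load(n))
E
```

```text
0.047 [ 245  257   96   57 3654] [299. 283.] z 0.0498 [691.5  67.1] [ 73.3 110.1] 3.9 rgb [150. 136. 129.]
0.057 [251 271  43  41 644] [272. 286.] z 0.0615 [693.7  44.2] [48.7 48.9] 33.6 rgb [51. 49. 49.]
0.068 [258 282  30  29 672] [272. 296.] z 0.0735 [693.8  44. ] [32.4 33.1] 35.1 rgb [155. 153. 143.]
head [ 238  112   47   51 2210] z 0.0517 [523.6  21. ] [50.6 48.2] 3.7 mean [522.8  21.2  51.6]
  axis 177.86
handle [ 245    0   31  110 2957] z 0.0474 [446.1  15.9] [98.6 29.3] 3.9 mean [441.   15.8  47.3]
  axis -176.23
rest [ 224    0   72  173 5068] z 0.0117 [475.7  16.6] [179.5  75.3] 3.7 mean [457.   14.8  11.7]
  axis -176.66
cheek [226 120   7  41 237] z 0.0287 [528.6  19.7] [74.9 75.1] 4.7 mean [538.8  20.   27.3]
  axis 92.71
px [410.  65.] cen [443.1 169.4] h 36.3 area 2665 rect [440.1 173.2] [59.2 59. ] 82.7 far dir -52.2 dist 36.1 min 19.8 sol 0.951 rgb [187. 134.  92.]
px [522. 118.] cen [488.6 298.3] h 36.1 area 4169 rect [488.7 297.8] [98.8 45. ] 6.0 far dir -16.4 dist 52.3 min 20.3 sol 0.957 rgb [177. 125.  84.]
px [406. 178.] cen [558.6 185.5] h 36.0 area 2991 rect [558.7 185.6] [61.7 62.7] 3.7 far dir -160.6 dist 31.9 min 29.0 sol 0.978 rgb [180. 124.  79.]
wrist3
0.047 [ 206  269   86   56 2967] [257. 294.] z 0.0498 [691.9  67.7] [ 74.3 109.8] 4.1 rgb [152. 137. 130.]
0.057 [212 285  39  36 514] [232. 298.] z 0.0615 [692.9  44.4] [49.3 47.4] 77.1 rgb [51. 50. 49.]
0.068 [217 295  28  26 549] [230. 308.] z 0.0734 [693.5  43.9] [32.9 32.7] 40.5 rgb [156. 154. 144.]
wrist26
0.047 [ 230  165  149   93 9172] [314. 208.] z 0.0499 [692.3  67.4] [ 73.2 110. ] 4.0 rgb [154. 142. 135.]
0.057 [ 239  185   67   66 1675] [272. 213.] z 0.0616 [694.3  44. ] [49. 49.] 68.1 rgb [51. 49. 49.]
0.068 [ 249  199   47   47 1736] [272. 222.] z 0.0736 [694.2  44. ] [33.1 32.5] 4.6 rgb [160. 158. 148.]
```

View pics/side27.png

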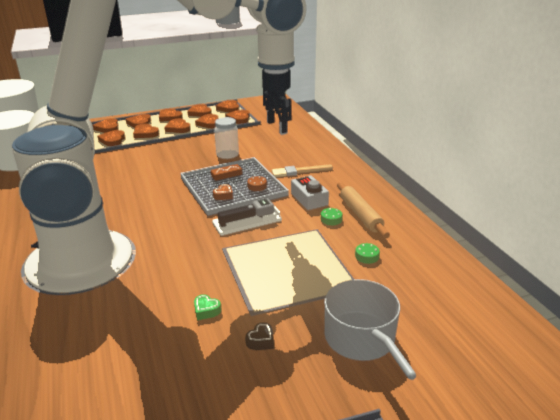

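View pics/top27c.png

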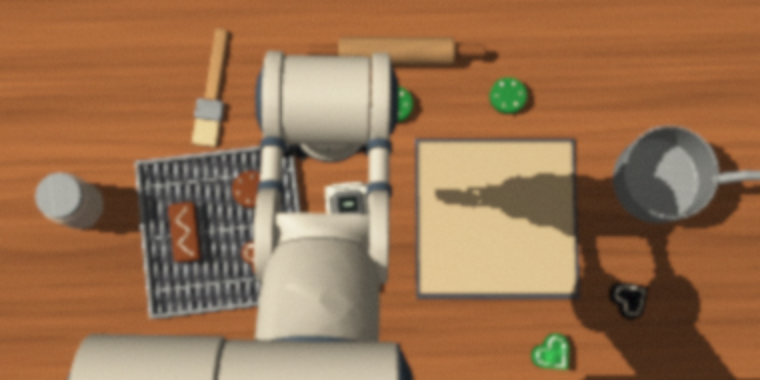

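View pics/wrist27.png

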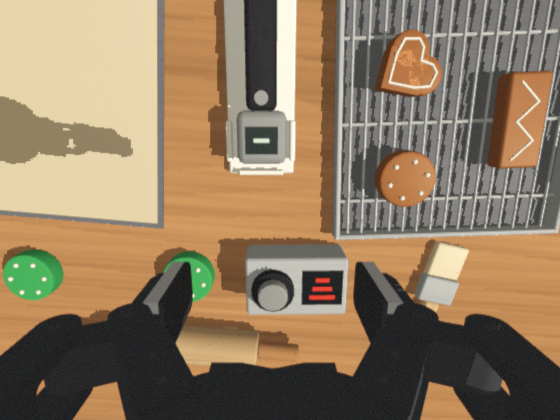

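All three cookies lie flat on the rack, the wand is in its rest, the button is up again at 73.5 mm, and the bystanders and look-alikes are untouched. The robot touches nothing, so I'm handing in.

```bash
python3 -c "
from rig import robot
print(robot.sign_off())"
```

```text
the job is handed in; nothing more can be done
None
```

The job is done and handed in after about 62 s of the 210 s allowed. There was no square at the start, so I moved and checked only the heart, round and bar.

- **Gingerbreads:** All three lie flat on the rack, well apart, with their tops measured at 36 mm. The bar was knocked about 4 cm before I reached it, so I measured it again and picked it up from its new place.
- **Temperature checks:** I held the wand still over heart, round and bar in that order, about 3.1 s each. The window was level at about z = 0.105 m, 7 to 8 cm above each one. Over the heart I aimed about 4 mm from its given centre, towards the middle of its area. The head was where I predicted it in the side view each time.
- **Wand:** It is back in its rest within about 0.5 mm and 0.1° of how it lay.
- **Button:** I pressed it to its stop, where the force rose to 20 N with almost no further motion. It came back up to 73.5 mm, against 73.4 mm before.
- **Other things:** The saucepan, brush, sugar jar, rolling pin and look-alikes appear unmoved in the last pictures; I did not measure them.

No check failed. The wrist camera's sideways readings of the heart varied by up to 4 mm between viewpoints, and the handle-pitch reading rose to about 2° over the bar because shadow hid most of the handle points. The side view and the unchanged grip showed the wand level there.

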